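Latch plate onto the welding jig's T-headed stud

TASK

Fit the loose steel latch plate onto the welding jig: hold it by its fin, tilt it eye-end down to work the oblong eye over the wide head of the stud, then level it so that it lies flat on the jig between the two guide bars, fin end towards the bars, and cannot lift off. With it lying flat, prove the catch with a steady pull of about 10 N on the fin away from the stud, so that the end of the eye bears on the stud's neck for about a second, then let go and leave it there, drawn back. Work gently: never load the stud with more than 25 N, do not slam the plate down, and leave the other things on the bench alone.

Things in the scene. Friction and masses are not known exactly. Their poses are not given: they have to be found in the camera images.
- plate: Loose bare steel latch plate, 0.21 kg, 126 x 36 mm, 6 mm thick, flat on the bench. Origin: underside, centre of the oblong eye; +x from fin to eye end, z up. Eye: through-slot 42 mm (x -21 to 21) by 16 mm (y), then a 10 mm wide end bar to x = 31. Tail ends at x = -95. Upright fin on the tail: x -84 to -60, 10 mm thick (y), z 6 to 44.
- plate_grip (a point): The place to grip the latch plate: in its fin, at (-72, 0, 33) mm of the plate's frame; pinch across the fin's 10 mm thickness (plate's y), fingers along the plate's -z.
- plate_tip (a point): Outer end of the plate beyond the eye, at (31, 0, 3) mm of the plate's frame.
- jig: Dark steel jig fixed to the bench: slab x -107 to 47 mm, 86 mm wide (y), 12 mm thick. Origin: on the bench plane, under the middle of the stud's slot; z up, -x from stud to guide bars. The plate's underside rests on the slab's top, z = 12. Two guide bars 8 mm high (top z = 20), x -105 to -47, inner faces at y = -21 and 21: the plate's fin end lies between them, 3 mm play each side.
- slot (a point): Middle of the stud's slot: jig (0, 0, 12) mm, axes as the jig's. Rigid stud: neck 10 mm diameter, z 12 to 38 of the jig; head 48 (x) x 10 (y) x 6 mm, z 38 to 44, centred on the neck. The neck is clamped at y = 0 but anywhere from x = -5 to 5 mm along the slot: this offset is not in any measured pose; feel for it or see it.
- head_end (a point): Point at jig (24, 0, 38) mm: lower edge of the head's +x end if the neck stood at x = 0. A level plate cannot pass the head. Tilted 30 degrees, +x end down, its end bar goes down beyond this end, the eye's other end staying above the head; then draw it to -x under the head until end bar meets neck: the eye is clear of the head's -x end (by 13 mm once level) and the fin end can be lowered.
- magnet: Bystander: dark red magnetic welding square, 100 x 75 x 16 mm, origin centre of underside.
- tube_a: Bystander: square steel tube offcut 160 x 25 x 25 mm lying along its x, origin centre of underside.
- tube_b: Bystander: square steel tube offcut 120 x 25 x 25 mm lying along its x, origin centre of underside.
There are look-alikes about, which are no part of the job. There is more than one size of the jig; the one meant has the size given above.

How it is judged:
On the way, in this order (a step that is already met when the one before it is completed fails the run):
1. the tilted plate's eye is over the head: its end beyond the eye is below the head's underside, past the neck, fin end towards the guide bars (angle between plate's own z axis and vertical above 0.2 rad and z of plate_tip in the frame of jig below 0.036 m and x of plate_tip in the frame of jig between 0.006 and 0.07 m and y of plate_tip in the frame of jig between -0.012 and 0.012 m and x of plate_grip in the frame of jig below -0.02 m), for 0.1 s.
2. the plate lies flat on the jig, drawn back, and the end of its eye is pulled against the stud's neck with more than 5 N for 0.3 s (angle between plate's own z axis and vertical below 0.06 rad and z of plate in the frame of jig between 0.009 and 0.0155 m and x of plate in the frame of jig between -0.024 and -0.005 m and y of plate in the frame of jig between -0.008 and 0.008 m and angle between the x axis of plate and the x axis of jig, either way round below 0.12 rad and x of plate_grip in the frame of jig below -0.05 m and contact force between plate and neck above 5 N), for 0.3 s.
At the end, for the whole second after the job is handed in: the plate rests released, flat on the jig (tilt under 0.06 rad, underside 9 to 15.5 mm above the bench), stud through its eye, drawn back (eye centre 5 to 24 mm on the guide-bar side of the slot's middle, within 8 mm sideways and 0.12 rad of the jig's x axis, fin towards the guide bars) (angle between plate's own z axis and vertical below 0.06 rad and z of plate in the frame of jig between 0.009 and 0.0155 m and x of plate in the frame of jig between -0.024 and -0.005 m and y of plate in the frame of jig between -0.008 and 0.008 m and angle between the x axis of plate and the x axis of jig, either way round below 0.12 rad and x of plate_grip in the frame of jig below -0.05 m and linear speed of plate below 0.01 m/s and angular speed of plate below 0.1 rad/s and contact force between plate and the fingers below 0.1 N); the robot touches nothing.
It fails at once if the plate is pressed or pulled against the stud's neck or head with more than 25 N (contact force between plate and neck above 25 N or contact force between plate and head above 25 N).
It fails at once if the plate is slammed or forced against the jig with more than 80 N (contact force between plate and jig above 80 N).
It fails at once if the dark red magnetic square is moved by more than 20 mm (distance of magnet from where it was at the start of the episode above 0.02 m).
It fails at once if the longer tube offcut is moved by more than 20 mm (distance of tube_a from where it was at the start of the episode above 0.02 m).
It fails at once if the shorter tube offcut is moved by more than 20 mm (distance of tube_b from where it was at the start of the episode above 0.02 m).
It also fails if it takes over 59 s, if anything falls off the work surface, if the arm or the gripper's body presses on something with over 40 N, if the wrist force passes 120 N, or if a joint passes its speed limit or range.

ROBOT

A 7-joint arm with a two-finger parallel gripper is mounted at the origin on the work surface. World frame = base frame: x ahead of the robot, y to its left, z up, the work surface at z = 0. Lengths are in m, angles in rad, forces in N, time in s.
With the tool pointing down it reaches from about 0.4 to 0.85 m from the base axis. Payload 10.4 kg.
Tool frame: the origin (TCP) lies midway between the tips of the shut fingers; the grasp point (between the pads) lies 19 mm behind it; z points along the fingers, y is the line along which they close (so a half turn about z gives the same grasp; the last joint's range is limited). The gripper opens to 87 mm and grips with 3 to 60 N. Pads are 19 mm wide; open, the fingers measure 117 mm over their backs; the gripper's body (75 mm by 190 mm) begins 51 mm behind the grasp point.
Start: joints at [-1.286, 0.332, -0.065, 1.46, 0.022, 1.35, -0.088], TCP at [0.189, 0.596, 0.223] pointing down, gripper open.
Joint ranges: [-2.6, 2.6], [-0.5, 2.12], [-1.47, 1.34], [0.16, 2.42], [-1.27, 4.41], [0.06, 2.06], [-2.6, 2.6]. Speed limits (rad/s): [2.22, 2.22, 2.79, 2.79, 3.14, 3.14, 3.14].

INTERFACE

Orientations are given as a unit quaternion [x, y, z, w].
In Python, from bench import r gives the robot as it stands.
- The arm moves only by the tool arm_command, never from a script. Its argument "moves" is one flat list of numbers, 4 for each row, row after row: the shift along the tool's x, y, z in cm, then the turn about the tool's z in degrees. A call has 1 to 12 rows; each row shifts and turns the commanded pose from where the row before left it, along the tool's axes as they then stand; what a row does not reach is not made up. A row lasts 1/12 s, in which the tool goes at most 41.7 mm and 7.16 degrees, less where a joint would pass 70% of its speed; a pose out of reach is approached as far as the arm can. A call with a gripper value outside its range is refused whole. "fingers" is the opening in per cent of the stroke, from 0 (shut) to 100 (fully open), set as the call begins (left out, the last holds). The fingers move at their own pace and stop on an object; "squeeze" is the grip in N (left out, the last holds). Time passes only in rows, so rows that do not move let the fingers close. It gives the time, the measured TCP pose, the force, the opening and the grip force at its end, in the units of the state.
- r.read_state(): the state, without advancing time (a new reading comes with each control period).
- r.camera(name): name is "scene" or "top" or "wrist"; returns the picture (480x640x3 uint8, red, green, blue); there is no depth.
- r.camera_info(name): a dict with "fx", "fy", "cx", "cy" (pixels), "origin" and "attitude" of the camera in the world. Camera axes: x right, y up, looking along -z (the intrinsics and any distortion apply to the point x, -y, -z); pixel columns grow to the right and rows downward; lengths in m; the calibration is good to about 2 mm. A picture is of the moment at which its call begins: read the wrist's pose just before it. camera_info takes no time and is no camera call; for the wrist camera it gives the pose at the moment of the call.
- r.close_job(): hands the job in; it is judged then, once.
The state is a dict: "time": time; "joint_positions": joint angles; "joint_vel": joint speeds; "joint_torque": joint torques, N m; "ee_pos": TCP position; "eef_rot": TCP orientation; "ft_force": force on the tool from outside, world axes, zero at the start; "torque": the same for the moment, N m; "width": finger opening in m; "grip_force": force on a finger pad.
Only numpy, scipy, OpenCV 4.12 (cv2) and the standard library are available. Lean on these libraries where they do the work, as an engineer would, in place of code of your own. Each camera call takes 0.05 s, during which the arm holds its last target. There are 200 camera calls.

## Working session

There is one attempt and no reset: what is moved stays moved. The work goes in short steps, Python scripts to look and compute and a tool call to move; the robot and the scene stay as the last step left them, time stands still between calls to the robot, and variables do not carry over. Pictures are saved under pics/ and viewed, at most 10 in all, crops included, and the job is handed in when it is done.

Besides the shell and the picture viewer there is one more tool, called after ">>>" by a JSON object that holds its "name" and its "arguments". arm_command: Moves the arm, as the interface text tells. Its arguments: {"type":"object","properties":{"moves":{"type":"array"},"fingers":{"type":"number"},"squeeze":{"type":"number"}},"required":["moves"]}

```bash
ls; mkdir -p pics; cat > h.py <<'E'
import numpy as np,cv2
from scipy.spatial.transform import Rotation as R
from bench import r
def Rm(a):
    a=np.array(a,float)
    return R.from_quat(a).as_matrix() if a.size==4 else a.reshape(3,3)
def ray(i,u,v):
    d=np.array([(u-i['cx'])/i['fx'],-(v-i['cy'])/i['fy'],-1.])
    return np.array(i['origin']),Rm(i['attitude'])@d
def onz(i,u,v,z):
    o,d=ray(i,u,v); return o+d*(z-o[2])/d[2]
def proj(i,p):
    c=Rm(i['attitude']).T@(np.array(p)-np.array(i['origin']))
    return np.array([i['cx']-i['fx']*c[0]/c[2],i['cy']+i['fy']*c[1]/c[2]])
def snap(n,f):
    i=r.camera_info(n); im=r.camera(n); cv2.imwrite('pics/'+f,cv2.cvtColor(im,cv2.COLOR_RGB2BGR)); return i,im
E
python3 - <<'E'
from h import *
a,A=snap('top','top.png');b,B=snap('scene','scene.png')
print(a);print(b);print(r.camera_info('wrist'));print(r.read_state())
E
```

```text
pics
{'fx': 456.97845947467306, 'fy': 456.97845947467306, 'cx': 321.23766099772365, 'cy': 239.11854614532035, 'origin': array([ 0.41588213, -0.00399467,  0.98449471]), 'attitude': array([ 0.05636729, -0.0710161 , -0.69446133,  0.71379472])}
{'fx': 530.2301242395033, 'fy': 530.2301242395033, 'cx': 316.9636088271399, 'cy': 233.54431411023407, 'origin': array([1.21925195, 0.2540487 , 0.87527151]), 'attitude': array([0.19473152, 0.29485553, 0.77581656, 0.52273178])}
{'fx': 371.5082432063491, 'fy': 371.5082432063491, 'cx': 313.1459496914078, 'cy': 236.6438900498387, 'origin': array([0.111354  , 0.61942625, 0.3836164 ]), 'attitude': array([-0.121865  , -0.08815505,  0.58376098,  0.79787263])}
{'time': 0.1, 'joint_positions': array([-1.28557699,  0.3328136 , -0.06472031,  1.46084944,  0.02160654,
        1.34990115, -0.08850526]), 'joint_vel': array([ 8.67245068e-05, -2.33570720e-03, -3.40696338e-04,  1.19242704e-04,
        1.12725904e-03, -4.77409440e-04,  1.45751387e-04]), 'joint_torque': array([ 1.10856661e-03, -6.24540854e+01,  2.45446607e-02, -3.90721714e+01,
       -6.13294914e-02,  3.65057588e-02,  4.87008356e-05]), 'ee_pos': array([0.18925256, 0.59529623, 0.22183425]), 'eef_rot': array([ 1.53285711e-01,  9.88181706e-01, -6.34055641e-04, -6.94576952e-05]), 'ft_force': array([-0.00151646,  0.06429416,  0.40471973]), 'torque': array([-0.00529674,  0.02113735, -0.00276831]), 'grip_force': 0.0, 'width': 0.08708426511112667}
```

View pics/top.png

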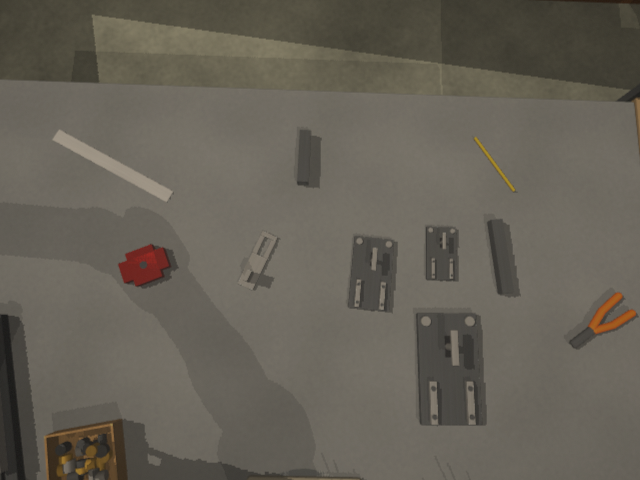

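View pics/scene.png

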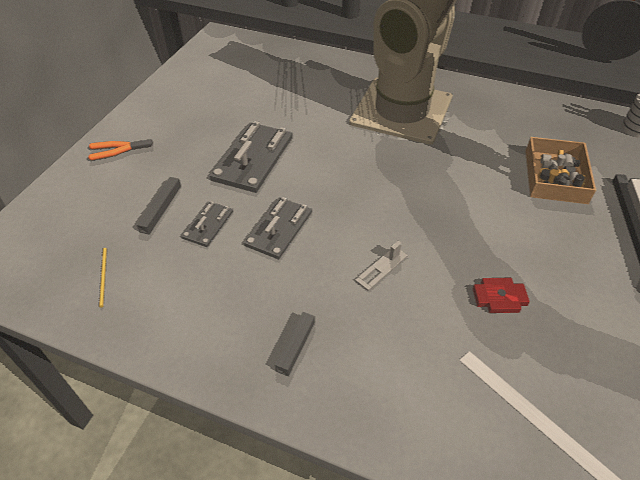

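The top view shows the loose plate at about (259,260), with its eye end at (268,240) and its fin end at (250,283). There are three jigs: medium at (372,273), small at (442,253) and large at (450,368). At about 464 px/m the wanted slab should be about 71 x 40 px. That fits the medium one at (372,273), so I'll measure it and confirm in a crop.

```bash
python3 - <<'E'
from h import *
im=cv2.imread('pics/top.png'); i=r.camera_info('top')
hsv=cv2.cvtColor(im,cv2.COLOR_BGR2HSV)
g=hsv[...,2]
print(g[260,358],g[273,355],g[300,372],g[220,330],im[265,260],im[330,225],g[258,375],g[160,305])
for nm,m,z in (('dark',(g<78),.012),('light',(g>118)&(hsv[...,1]<60),.006)):
    m=m.astype(np.uint8)
    if nm=='dark': m=cv2.morphologyEx(m,cv2.MORPH_CLOSE,np.ones((5,5)))
    cs,_=cv2.findContours(m,cv2.RETR_EXTERNAL,cv2.CHAIN_APPROX_NONE)
    for c in cs:
        x,y,w,h=cv2.boundingRect(c)
        if cv2.contourArea(c)>30 and 180<y<430 and 200<x<500:
            b=cv2.boxPoints(cv2.minAreaRect(c)); P=np.array([onz(i,*p,z)[:2] for p in b])
            print(nm,cv2.contourArea(c),b.round(1).tolist(),'ctr',P.mean(0).round(4),'sides',np.linalg.norm(P[1]-P[0]).round(4),np.linalg.norm(P[2]-P[1]).round(4),'dirs',np.degrees(np.arctan2(*(P[1]-P[0])[::-1])).round(1))
c=cv2.resize(im[215:325,225:405],None,fx=4.4,fy=4.4,interpolation=cv2.INTER_CUBIC);cv2.imwrite('pics/crop.png',c)
E
```

```text
76 77 78 115 [110 123 131] [87 95 98] 128 77
dark 6768.0 [[415.6000061035156, 313.0], [481.6000061035156, 310.79998779296875], [485.3999938964844, 424.0], [419.29998779296875, 426.20001220703125]] ctr [ 0.3317 -0.2965] sides 0.141 0.2271 dirs -86.6
dark 2626.5 [[347.6000061035156, 307.8999938964844], [353.8999938964844, 236.60000610351562], [395.1000061035156, 240.1999969482422], [388.79998779296875, 311.6000061035156]] ctr [ 0.5218 -0.1312] sides 0.1539 0.0899 dirs -4.3
dark 1470.0 [[426.0, 227.0], [456.0, 227.0], [456.0, 280.0], [426.0, 280.0]] ctr [ 0.5702 -0.282 ] sides 0.0661 0.1162 dirs -88.3
dark 1106.0 [[486.20001220703125, 220.60000610351562], [502.20001220703125, 218.10000610351562], [513.7000122070312, 292.70001220703125], [497.6000061035156, 295.20001220703125]] ctr [ 0.5675 -0.4102] sides 0.0364 0.1641 dirs -79.5
light 97.5 [[431.0, 414.0], [431.0, 390.0], [437.0, 390.0], [437.0, 414.0]] ctr [ 0.2614 -0.2625] sides 0.0471 0.0125 dirs -1.0
light 95.0 [[466.8999938964844, 389.0], [472.3999938964844, 388.70001220703125], [473.70001220703125, 413.79998779296875], [468.200012
[... 756 characters left out ...]
156, 286.0], [358.29998779296875, 305.29998779296875]] ctr [ 0.4748 -0.1018] sides 0.0411 0.0087 dirs -4.5
light 121.0 [[237.1999969482422, 282.6000061035156], [245.0, 267.0], [259.0, 274.0], [251.1999969482422, 289.6000061035156]] ctr [0.505  0.1319] sides 0.0369 0.0338 dirs -23.5
light 59.5 [[371.1000061035156, 268.79998779296875], [373.0, 247.8000030517578], [376.79998779296875, 248.1999969482422], [374.8999938964844, 269.20001220703125]] ctr [ 0.5555 -0.1373] sides 0.0462 0.0083 dirs -4.8
light 551.5 [[244.89999389648438, 266.79998779296875], [262.1000061035156, 229.6999969482422], [276.6000061035156, 236.39999389648438], [259.5, 273.5]] ctr [0.5637 0.1077] sides 0.0885 0.0351 dirs -21.7
```

View pics/crop.png

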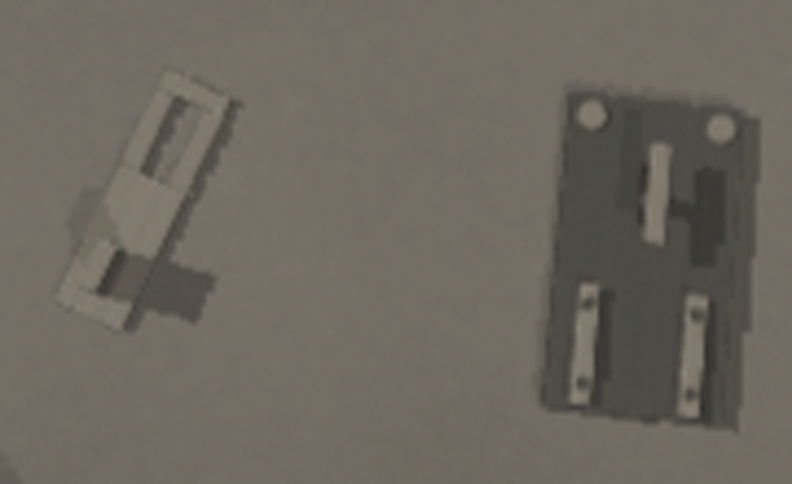

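```bash
cat >> h.py <<'E'
def st():
    s=r.read_state(); M=Rm(s['eef_rot']); return s,np.array(s['ee_pos']),M
def go(p,yaw=None):
    "cm along the tool axes to world TCP p; deg turn so tool y lies on yaw+90"
    s,q,M=st(); d=M.T@(np.array(p)-q)*100
    out='shift cm '+str(d.round(2))
    if yaw is not None:
        cur=np.degrees(np.arctan2(M[1,1],M[0,1]))-90
        out+=' turn %.1f'%(((cur-yaw)+90)%180-90)
    print(out,'t',round(s['time'],2))
def frame(p,yaw,local):
    a=np.radians(yaw);c,s=np.cos(a),np.sin(a);l=np.array(local,float)
    return np.array([p[0]+c*l[0]-s*l[1],p[1]+s*l[0]+c*l[1],p[2]+l[2]])
E
python3 - <<'E'
from h import *
i=r.camera_info('top')
tip=onz(i,269.35,233.05,.006);tail=onz(i,244.2,286.1,.006)
d=tip-tail;print(tip,tail,np.linalg.norm(d),np.degrees(np.arctan2(d[1],d[0])))
g=tip-d*103/126; print('grip',g)
go([g[0],g[1],.15],-22.5)
# jig
b=[[347.6,307.9],[353.9,236.6],[395.1,240.2],[388.8,311.6]]
for p in b: print(onz(i,*p,.012))
E
```

```text
[0.60470923 0.09118713 0.006     ] [0.48815464 0.13932033 0.006     ] 0.1261022522138945 -22.43901166847983
grip [0.50943048 0.13053411 0.006     ]
shift cm [-44.59 -34.58   7.23] turn 4.9 t 0.1
[ 0.44779768 -0.08127868  0.012     ]
[ 0.6011806  -0.09266505  0.012     ]
[ 0.59589   -0.1823446  0.012    ]
[ 0.44234477 -0.16843716  0.012     ]
```

>>> {"name": "arm_command", "arguments": {"moves": [-3.1,-2.4,0,0.5,-3.1,-2.4,0,0.5,-3.1,-2.4,0,0.5,-3.1,-2.4,0,0.5,-3.1,-2.4,0,0.5,-3.1,-2.4,0,0.5,-3.1,-2.4,0,0.5,-3.1,-2.4,0,0.5,-3.1,-2.4,0,0.5,-3.1,-2.4,0,0.4,-3.1,-2.4,1,0,-3.1,-2.4,1,0], "fingers": 60}}

```text
time: 1.1
ee_pos: [0.4388, 0.1948, 0.2027]
eef_rot: [0.195, 0.981, 0.001, 0.0]
ft_force: [2.0, 1.0, -0.9]
width: 0.0521
grip_force: 0.0
```

```bash
python3 - <<'E'
from h import *
go([.5094,.1305,.15],-22.5); print(st()[1])
E
```

```text
shift cm [-8.98 -3.24  5.27] turn -0.0 t 1.1
[0.43878703 0.19478424 0.20267684]
```

>>> {"name": "arm_command", "arguments": {"moves": [-2.5,-0.5,1.7,0,-2.5,-0.5,1.7,0,-1,0,1,0,0,0,0,0,0,0,0,0]}}

```text
time: 1.52
ee_pos: [0.4891, 0.1641, 0.158]
eef_rot: [0.196, 0.981, -0.001, -0.001]
ft_force: [-0.3, -0.6, -0.0]
width: 0.0523
grip_force: 0.0
```

```bash
python3 - <<'E'
from h import *
go([.5094,.1305,.15],-22.5); print(st()[1])
i,im=snap('wrist','w1.png'); print(i['origin'])
for l in ((31,0,6),(-95,0,6),(-72,0,44)): print(l,proj(i,frame([.576,.103,0],-22.4,np.array(l)/1000)))
E
```

```text
shift cm [-3.16 -2.32  0.8 ] turn -0.1 t 1.52
[0.48911546 0.16406325 0.15796793]
[0.4138552  0.19477711 0.31985074]
(31, 0, 6) [290.84028115 352.32714954]
(-95, 0, 6) [287.84223699 228.59925375]
(-72, 0, 44) [285.33707063 269.36477031]
```

View pics/w1.png

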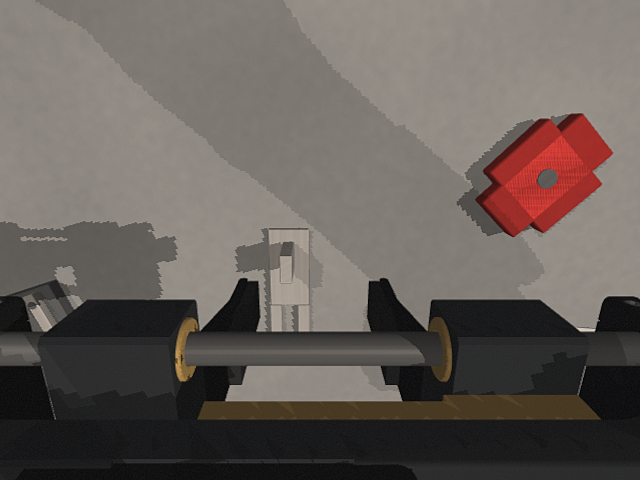

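The wrist view shows the tail end of the plate at row 229, columns 269–310, and the fin around (288,262). Both are within 2 px of the prediction, so I'm descending.

>>> {"name": "arm_command", "arguments": {"moves": [-1.6,-1.2,0.4,0,-1.6,-1.1,0.4,0,0,0,2.5,0,0,0,2.5,0,0,0,2.5,0,0,0,2.5,0,0,0,1.5,0,0,0,0,0,0,0,0,0], "fingers": 50}}

```text
time: 2.32
ee_pos: [0.5099, 0.1318, 0.0361]
eef_rot: [0.195, 0.981, 0.0, -0.0]
ft_force: [-0.4, -0.7, 0.8]
width: 0.0433
grip_force: 0.0
```

```bash
python3 - <<'E'
from h import *
g=frame([.576,.103,0],-22.4,[-.072,0,.014]); print(g)
go(g,-22.4); print(st()[1],r.read_state()['ft_force'])
E
```

```text
[0.50943269 0.13043707 0.014     ]
shift cm [-0.01 -0.14  2.21] turn -0.1 t 2.32
[0.50992189 0.13176854 0.03613376] [-0.35458153 -0.71476949  0.82264001]
```

>>> {"name": "arm_command", "arguments": {"moves": [0,-0.1,1.1,0,0,0,1.1,0,0,0,0,0]}}

```text
time: 2.57
ee_pos: [0.5091, 0.1299, 0.0122]
eef_rot: [0.195, 0.981, -0.0, -0.001]
ft_force: [-0.2, -0.3, 0.1]
width: 0.0434
grip_force: 0.0
```

>>> {"name": "arm_command", "arguments": {"moves": [0,0,0,0,0,0,0,0,0,0,0,0,0,0,0,0,0,0,0,0,0,0,0,0], "fingers": 0, "squeeze": 6}}

```text
time: 3.07
ee_pos: [0.5101, 0.1299, 0.0137]
eef_rot: [0.195, 0.981, 0.0, 0.0]
ft_force: [-0.1, 1.4, -1.0]
width: 0.0114
grip_force: 0.5
```

>>> {"name": "arm_command", "arguments": {"moves": [0,0,0,0,0,0,0,0,0,0,0,0,-0.28,0,-0.7,0,-0.28,0,-0.7,0,-0.37,0,-0.65,0,0,0,0,0]}}

```text
time: 3.65
ee_pos: [0.5203, 0.126, 0.0358]
eef_rot: [0.196, 0.981, 0.001, 0.001]
ft_force: [0.9, 0.2, -2.6]
width: 0.0099
grip_force: 6.0
```

>>> {"name": "arm_command", "arguments": {"moves": [-0.38,0,-0.65,0,-0.46,0,-0.6,0,-0.46,0,-0.6,0,-0.54,0,-0.53,0,-0.54,0,-0.53,0,0,0,0,0,0,0,0,0]}}

```text
time: 4.23
ee_pos: [0.5409, 0.117, 0.0633]
eef_rot: [0.196, 0.981, 0.0, 0.0]
ft_force: [-0.8, 0.0, -2.2]
width: 0.0099
grip_force: 6.0
```

```bash
python3 - <<'E'
from h import *
s,p,M=st(); print(p,s['ft_force'],s['torque'],s['width'],s['grip_force'])
i,im=snap('scene','s2.png')
u,v=proj(i,p).astype(int); print(u,v)
c=im[v-60:v+60,u-80:u+80]; cv2.imwrite('pics/s2c.png',cv2.cvtColor(cv2.resize(c,None,fx=5,fy=5,interpolation=cv2.INTER_CUBIC),cv2.COLOR_RGB2BGR))
E
```

```text
[0.5409439  0.1169682  0.06331962] [-0.79410468  0.03815645 -2.23540435] [ 0.00860944  0.07776249 -0.04925572] 0.009919879717681695 5.999965694791172
384 246
```

View pics/s2c.png

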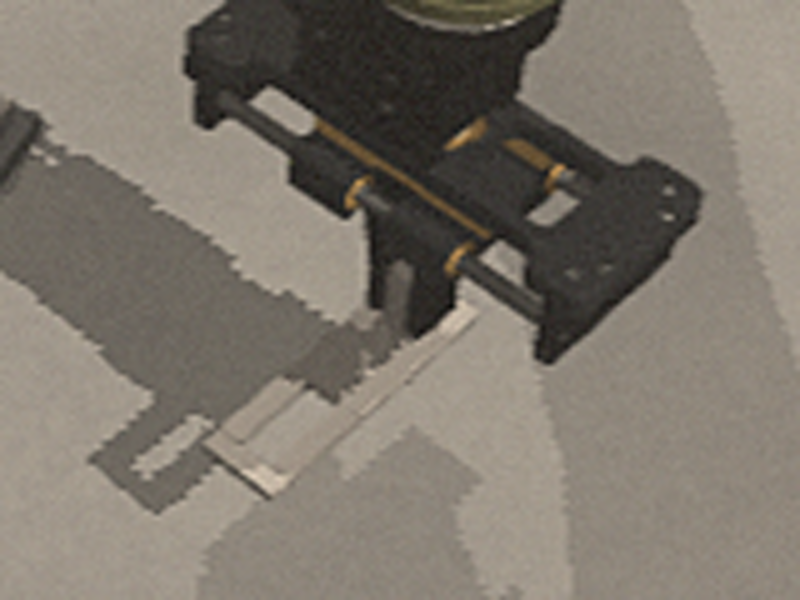

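```bash
cat >> h.py <<'E'
def onplane(i,u,v,g,yaw,off):
    "hit of pixel ray with the vertical plane through g along yaw, shifted off along its y; gives (along, up) from g"
    a=np.radians(yaw);x=np.array([np.cos(a),np.sin(a),0]);n=np.array([-x[1],x[0],0])
    o,d=ray(i,u,v);t=(off-n@(o-g))/(n@d);h=o+t*d-g
    return np.array([x@h,h[2]])
E
python3 - <<'E'
from h import *
s,p,M=st(); g=p+[0,0,.019]; i=r.camera_info('scene')
for off in (.018,):
    q=[onplane(i,304+a/5,186+b/5,g,-22.4,off)*1000 for a,b in((270,495),(473,318),(286,475),(478,308))]
    print(np.round(q,1),g)
    for A,B in((0,1),(2,3)):
        d=q[A]-q[B];print(np.hypot(*d),np.degrees(np.arctan2(d[1],d[0])))
q=[onplane(i,304+a/5,186+b/5,g,-22.4,-.018)*1000 for a,b in((205,447),)];print(q)
E
```

```text
[[ 98.  -34.8]
 [-25.6 -35.2]
 [ 89.1 -30.5]
 [-28.  -31. ]] [0.54043292 0.11712212 0.08195431]
123.58464915642365 0.21065734418686416
117.1781462807726 0.24622392964623194
[array([ 95.3681541 , -40.28355334])]
```

The plate came up level, without pivoting, at 6 N. I'll ease the grip stepwise at this height, so the bench will stop the tip at about 32°.

>>> {"name": "arm_command", "arguments": {"moves": [0,0,0,0,0,0,0,0,0,0,0,0,0,0,0,0], "squeeze": 4.5}}

```text
time: 4.62
ee_pos: [0.5403, 0.1173, 0.063]
eef_rot: [0.195, 0.981, -0.0, -0.0]
ft_force: [-0.4, 0.2, -2.2]
width: 0.0099
grip_force: 4.5
```

>>> {"name": "arm_command", "arguments": {"moves": [0,0,0,0,0,0,0,0,0,0,0,0,0,0,0,0,0,0,0,0,0,0,0,0], "squeeze": 3.5}}

```text
time: 5.12
ee_pos: [0.5405, 0.1172, 0.0632]
eef_rot: [0.195, 0.981, 0.0, 0.0]
ft_force: [0.1, -0.7, -1.9]
width: 0.0098
grip_force: 3.5
```

```bash
python3 - <<'E'
from h import *
s,p,M=st(); print(p,s['ft_force'],s['torque'],s['width'],s['grip_force'])
i,im=snap('scene','s3.png')
c=im[186:306,304:464]; cv2.imwrite('pics/s3c.png',cv2.cvtColor(cv2.resize(c,None,fx=5,fy=5,interpolation=cv2.INTER_CUBIC),cv2.COLOR_RGB2BGR))
a=cv2.imread('pics/s2.png'); b=cv2.imread('pics/s3.png'); print(np.abs(a.astype(int)-b)[186:306,304:464].mean(), (np.abs(a.astype(int)-b)[186:306,304:464].max(2)>25).sum())
E
```

```text
[0.54054864 0.11720656 0.06315039] [ 0.0651721  -0.73062174 -1.93554205] [-0.0361533   0.08933193 -0.00846552] 0.009839757422242442 3.4998811630066484
5.541302083333333 915
```

```bash
cat >> h.py <<'E'
def tilt(im,g,yaw):
    "tilt estimate from scene view: direction of the longest light line near the plate"
    i=r.camera_info('scene'); u,v=proj(i,g).astype(int)
    s=4; c=cv2.resize(cv2.cvtColor(im,cv2.COLOR_RGB2GRAY)[v-40:v+80,u-80:u+80],None,fx=s,fy=s,interpolation=cv2.INTER_CUBIC)
    L=cv2.createLineSegmentDetector().detect(c)[0][:,0]
    L=sorted(L,key=lambda l:-np.hypot(l[2]-l[0],l[3]-l[1]))[:14]
    for l in L:
        a=onplane(i,u-80+l[0]/s,v-40+l[1]/s,g,yaw,.018);b=onplane(i,u-80+l[2]/s,v-40+l[3]/s,g,yaw,.018)
        d=a-b if a[0]>b[0] else b-a
        print((np.array([a,b])*1000).round(0).tolist(),'len %.0f ang %.1f'%(1000*np.hypot(*d),np.degrees(np.arctan2(d[1],d[0]))))
E
python3 - <<'E'
from h import *
s,p,M=st()
for f in('s2','s3'):
    print(f);tilt(cv2.cvtColor(cv2.imread(f'pics/{f}.png'),cv2.COLOR_BGR2RGB),p+[0,0,.019],-22.4)
E
```

```text
s2
[[-27.0, 16.0], [72.0, 144.0]] len 161 ang 52.4
[[-187.0, -130.0], [-98.0, -129.0]] len 89 ang 0.6
[[-29.0, 90.0], [-125.0, -23.0]] len 148 ang 49.4
[[54.0, 117.0], [-23.0, 16.0]] len 126 ang 52.7
[[72.0, 144.0], [118.0, 204.0]] len 75 ang 52.2
[[-77.0, -85.0], [-13.0, 1.0]] len 107 ang 53.5
[[100.0, 40.0], [129.0, 40.0]] len 29 ang -1.5
[[84.0, 14.0], [113.0, 14.0]] len 28 ang -0.2
[[104.0, 160.0], [134.0, 200.0]] len 50 ang 53.4
[[169.0, 28.0], [195.0, 78.0]] len 57 ang 62.8
[[71.0, 103.0], [104.0, 147.0]] len 55 ang 53.4
[[24.0, 2.0], [23.0, 37.0]] len 35 ang -87.6
[[127.0, 201.0], [100.0, 167.0]] len 43 ang 52.3
[[90.0, 161.0], [60.0, 123.0]] len 49 ang 52.6
s3
[[-31.0, 13.0], [87.0, 164.0]] len 192 ang 52.1
[[-189.0, -131.0], [-98.0, -129.0]] len 92 ang 0.7
[[-29.0, 89.0], [-121.0, -17.0]] len 140 ang 49.3
[[26.0, 81.0], [-25.0, 14.0]] len 84 ang 52.4
[[117.0, -9.0], [75.0, -81.0]] len 83 ang 60.2
[[-79.0, -86.0], [-22.0, -10.0]] len 95 ang 53.6
[[49.0, 40.0], [55.0, 85.0]] len 46 ang 83.2
[[89.0, 161.0], [54.0, 115.0]] len 58 ang 52.6
[[71.0, 102.0], [104.0, 147.0]] len 56 ang 54.1
[[103.0, 159.0], [132.0, 197.0]] len 48 ang 53.1
[[197.0, 147.0], [220.0, 185.0]] len 44 ang 57.9
[[93.0, -22.0], [71.0, -11.0]] len 25 ang -26.3
[[125.0, 199.0], [100.0, 166.0]] len 42 ang 52.6
[[239.0, 26.0], [214.0, -14.0]] len 47 ang 58.4
```

View pics/s3c.png

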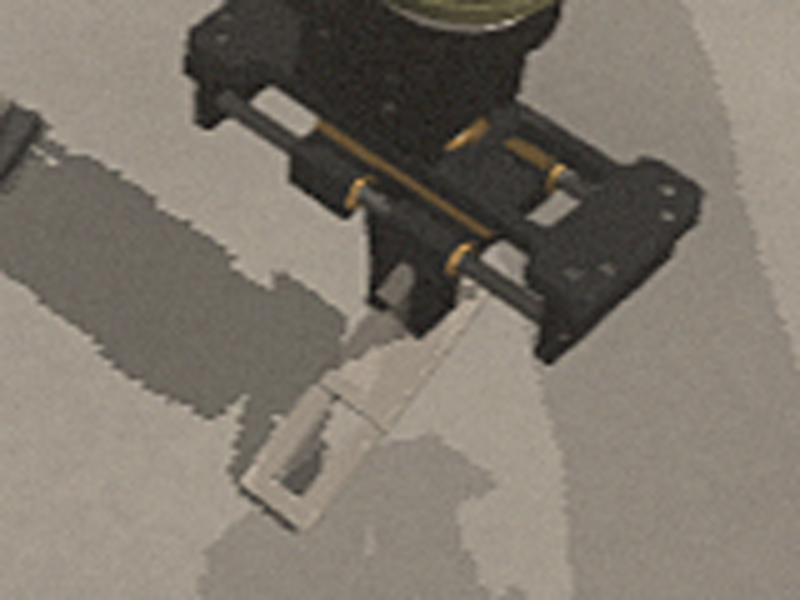

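```bash
python3 - <<'E'
from h import *
s,p,M=st(); g=p+[0,0,.019]; i=r.camera_info('scene')
f=lambda a,b,off:onplane(i,304+a/5,186+b/5,g,-22.4,off)*1000
q=[f(296,530,.018),f(483,298,.018),f(308,520,.018),f(488,290,.018),f(242,487,-.018)]
print(np.round(q,1),g)
for A,B in((0,1),(2,3)):
    d=q[A]-q[B];print(np.hypot(*d),np.degrees(np.arctan2(d[1],d[0])))
for t in (20,25,28,30,32,35,40):
    c,w=np.cos(np.radians(t)),np.sin(np.radians(t)); print(t,'tip bottom',103*c-33*w,-103*w-33*c,'tail top',-23*c-27*w,23*w-27*c)
E
```

```text
[[ 79.2 -77.2]
 [-30.5 -26.8]
 [ 71.9 -77.7]
 [-33.2 -24.2]
 [ 70.4 -91.4]] [0.54056093 0.11717064 0.08214558]
120.62737792369754 -24.649999813127035
117.90599482010784 -26.9952007818099
20 tip bottom 85.5016752112015 -66.23793124847886 tail top -30.84747414786895 -17.50523746472915
25 tip bottom 79.40329942733186 -73.43783793150149 tail top -32.25577216884183 -14.75009022995346
28 tip bottom 75.45104049253507 -77.49284153129133 tail top -32.98352683097437 -13.041739063115541
30 tip bottom 72.70061658979719 -80.07883832488648 tail top -33.41858428704209 -11.882685902179846
32 tip bottom 69.86161818441612 -82.56727138918217 tail top -33.81292634589433 -10.709155518859788
35 tip bottom 65.44463816218163 -86.11039040569447 tail top -34.327060800125054 -8.92484715972872
40 tip bottom 57.690586521598945 -91.48659042063983 tail top -34.97428765327305 -5.899084941422004
```

>>> {"name": "arm_command", "arguments": {"moves": [0,0,-0.2,0,0,0,-0.2,0,0,0,0,0,0,0,0,0,0,0,0,0]}}

```text
time: 5.58
ee_pos: [0.5406, 0.1172, 0.0672]
eef_rot: [0.195, 0.981, 0.0, 0.0]
ft_force: [-0.4, 0.1, -2.1]
width: 0.0101
grip_force: 3.5
```

```bash
python3 - <<'E'
from h import *
s,p,M=st(); print(p,s['ft_force'],s['torque'],s['width'],s['grip_force'])
i,im=snap('scene','s4.png')
c=im[226:306,344:424]; cv2.imwrite('pics/s4c.png',cv2.cvtColor(cv2.resize(c,None,fx=7,fy=7,interpolation=cv2.INTER_CUBIC),cv2.COLOR_RGB2BGR))
E
```

```text
[0.54055961 0.11722479 0.06716875] [-0.36662862  0.11130108 -2.11223536] [-0.03298392  0.04268242 -0.01456041] 0.010069612538806281 3.4999043786956463
```

View pics/s4c.png

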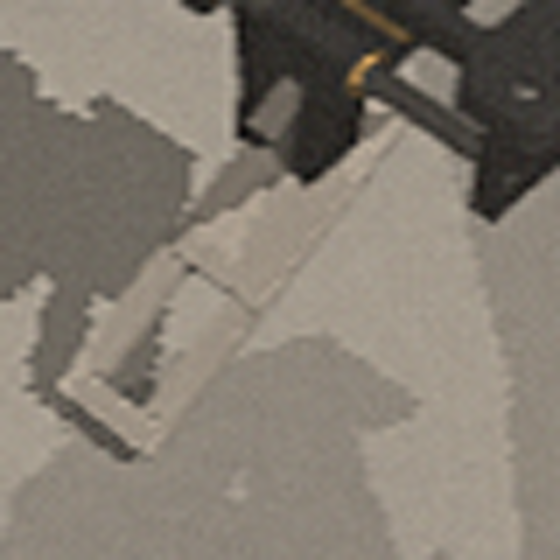

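```bash
python3 - <<'E'
from h import *
s,p,M=st(); g=p+[0,0,.019]; i=r.camera_info('scene')
f=lambda a,b,off:(onplane(i,344+a/7,226+b/7,g,-22.4,off)*1000).round(1)
n=[f(150,457,.018),f(407,122,.018)];l=[f(60,383,-.018)]
print('near top corners tip,tail',n,'far tip',l, 'eye inner near-tip', f(150,410,.008), 'eye rear near',f(258,310,.018))
d=n[0]-n[1];print(np.hypot(*d),np.degrees(np.arctan2(d[1],d[0])))
# expected top corners at candidate tilts & slip
for t in (26,30,34,38,42):
    c,w=np.cos(np.radians(t)),np.sin(np.radians(t)); print(t,'tip top',103*c-27*w,-103*w-27*c,'tail top',-23*c-27*w,23*w-27*c,'tip bot z',-103*w-33*c)
E
```

```text
near top corners tip,tail [array([ 72., -86.]), array([-34.9, -27.8])] far tip [array([ 70.5, -86. ])] eye inner near-tip [ 60.7 -83.9] eye rear near [ 27.7 -58.3]
121.71626842784822 -28.565377427930457
26 tip top 80.73976580550912 -69.41966736935248 tail top -32.50828402818593 -14.184902873928728 tip bot z -74.81243164714749
30 tip top 75.70061658979719 -74.88268590217984 tail top -33.41858428704209 -11.882685902179846 tip bot z -80.07883832488648
34 tip top 70.29266157945912 -79.98088351647306 tail top -34.166072562476124 -9.522577679158944 tip bot z -84.95510895180331
38 tip top 64.54224778769958 -84.6894223059243 tail top -34.74710716674738 -7.116076414891349 tip bot z -89.41748682756463
42 tip top 58.477390652482434 -88.98536274285205 tail top -35.158857357669234 -4.674906341635907 tip bot z -93.44423169571641
```

>>> {"name": "arm_command", "arguments": {"moves": [0,0,0,0,0,0,0,0,0,0,0,0,0,0,0,0,0,0,-1.5,0,0,0,-2.5,0,0,0,-2,0,0,0,0,0,0,0,0,0], "squeeze": 45}}

```text
time: 6.38
ee_pos: [0.5412, 0.1174, 0.1279]
eef_rot: [0.195, 0.981, 0.001, 0.001]
ft_force: [0.1, -0.8, -1.9]
width: 0.0096
grip_force: 45.0
```

```bash
python3 - <<'E'
from h import *
s,p,M=st(); print(p,s['ft_force'],s['torque'],s['width'],s['grip_force'])
g=p+[0,0,.019]
i,im=snap('scene','s5.png'); u,v=proj(i,g).astype(int); print(u,v)
c=im[v-30:v+70,u-70:u+50]; cv2.imwrite('pics/s5c.png',cv2.cvtColor(cv2.resize(c,None,fx=6,fy=6,interpolation=cv2.INTER_CUBIC),cv2.COLOR_RGB2BGR))
E
```

```text
[0.54117309 0.11741125 0.12792585] [ 0.07140145 -0.79353804 -1.94632339] [-0.00100952  0.04074687  0.00373156] 0.009572250673584748 44.999996619299054
388 218
```

View pics/s5c.png

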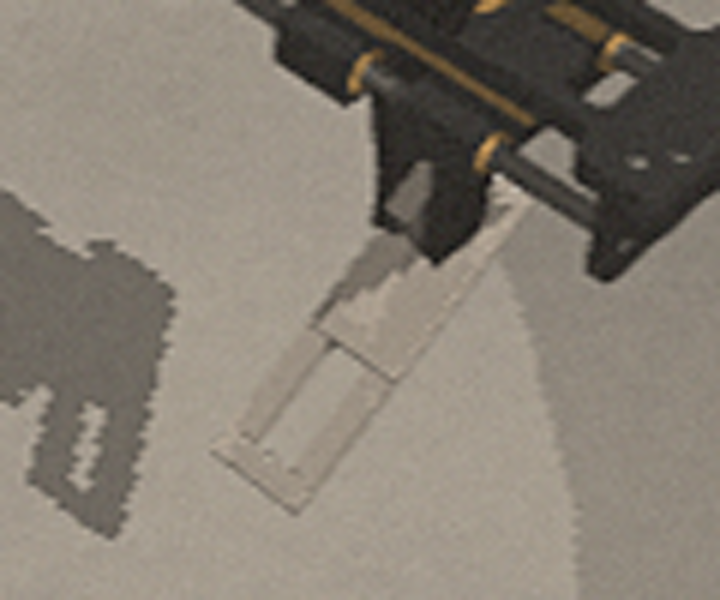

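```bash
cat >> h.py <<'E'
from scipy.optimize import least_squares
def pl(t,ox,oz,oy,g,yaw,l):
    "plate-local mm -> world; (ox,oy,oz) mm is where plate_grip sits from grasp point g, tilt t deg eye down"
    a=np.radians(t);x,y,z=l[0]+72,l[1],l[2]-33
    return frame(g,yaw,np.array([x*np.cos(a)+z*np.sin(a)+ox,y+oy,-x*np.sin(a)+z*np.cos(a)+oz])/1000)
def fit(i,pts,g,yaw,fixoy=None):
    f=lambda q:np.concatenate([proj(i,pl(q[0],q[1],q[2],q[3],g,yaw,l))-uv for l,uv in pts])
    s=least_squares(f,[30,0,-5,0]);return s.x,s.fun.reshape(-1,2)
E
python3 - <<'E'
from h import *
s,p,M=st(); g=p+[0,0,.019]; i=r.camera_info('scene')
P=[((31,18,0),(297,514)),((31,-18,0),(212,453)),((-95,18,6),(530,200)),((-21,18,6),(396,381)),((-21,-18,6),(318,328)),((21,-8,6),(245,436)),((21,8,6),(300,472))]
P=[(l,(np.array(q)/6+(318,188))) for l,q in P]
x,f=fit(i,P,g,-22.4); print(x.round(2));print(f.round(1).tolist())
x,f=fit(i,P[:2]+P[3:],g,-22.4); print(x.round(2))
# fin top front corner
for l in ((-60,5,44),(-60,-5,44),(-60,5,6)): print((proj(i,pl(*x,g,-22.4,l))-(318,188))*6)
E
```

```text
[ 27.52  -6.69 -13.82  -0.53]
[[0.4, 0.1], [0.7, 0.0], [0.7, 0.4], [-0.3, 0.2], [-1.4, -0.9], [1.4, 0.8], [-1.6, -0.7]]
[20.55 -4.41 -6.59  6.87]
[429.64366861 220.4503778 ]
[404.72654474 203.88271881]
[445.46361633 273.21666849]
```

>>> {"name": "arm_command", "arguments": {"moves": [0,0,2,0,0,0,2,0,0,0,1.2,0,0,0,0,0,0,0,0,0,0,0,0,0]}}

```text
time: 6.93
ee_pos: [0.5409, 0.1172, 0.0757]
eef_rot: [0.195, 0.981, 0.0, 0.0]
ft_force: [0.3, 0.0, -1.8]
width: 0.0097
grip_force: 45.0
```

>>> {"name": "arm_command", "arguments": {"moves": [0,0,0.3,0,0,0,0,0,0,0,0,0]}}

```text
time: 7.18
ee_pos: [0.5407, 0.1173, 0.0725]
eef_rot: [0.195, 0.981, 0.0, 0.0]
ft_force: [-0.0, -0.6, -2.5]
width: 0.0099
grip_force: 45.0
```

>>> {"name": "arm_command", "arguments": {"moves": [0,0,0.3,0,0,0,0,0,0,0,0,0]}}

```text
time: 7.43
ee_pos: [0.5404, 0.1172, 0.069]
eef_rot: [0.195, 0.981, -0.0, -0.0]
ft_force: [0.2, 0.2, -2.4]
width: 0.0101
grip_force: 45.0
```

>>> {"name": "arm_command", "arguments": {"moves": [0,0,0.3,0,0,0,0,0,0,0,0,0]}}

```text
time: 7.68
ee_pos: [0.5404, 0.1172, 0.0659]
eef_rot: [0.195, 0.981, -0.0, -0.0]
ft_force: [0.8, 0.6, -1.7]
width: 0.01
grip_force: 45.0
```

>>> {"name": "arm_command", "arguments": {"moves": [0,0,0.2,0,0,0,0,0,0,0,0,0]}}

```text
time: 7.93
ee_pos: [0.5405, 0.1171, 0.064]
eef_rot: [0.195, 0.981, -0.0, -0.0]
ft_force: [-0.0, 0.3, -1.3]
width: 0.0094
grip_force: 45.0
```

>>> {"name": "arm_command", "arguments": {"moves": [0,0,0.2,0,0,0,0,0,0,0,0,0]}}

```text
time: 8.18
ee_pos: [0.5407, 0.1174, 0.0625]
eef_rot: [0.195, 0.981, 0.0, 0.0]
ft_force: [-1.7, 0.6, 2.7]
width: 0.0097
grip_force: 45.0
```

```bash
python3 - <<'E'
from h import *
i=r.camera_info('scene'); g=np.array([.54117,.11741,.14693]); z=g[2]-.083
A=onz(i,318+297/6,188+514/6,z);B=onz(i,318+212/6,188+453/6,z)
yaw=np.radians(-22.4);X=np.array([np.cos(yaw),np.sin(yaw)]);Y=np.array([-X[1],X[0]])
for q in(A,B): d=(q-g)[:2]; print((X@d)*1000,(Y@d)*1000)
d=A-B;print('width',np.hypot(*d[:2]),'yaw',np.degrees(np.arctan2(d[1],d[0]))-90)
for t in range(20,42,2):
    c,s=np.cos(np.radians(t)),np.sin(np.radians(t))
    oz=-83+103*s+33*c
    # seam points: predicted pixel with tip x as measured
    tipx=(X@((A+B)/2-g)[:2])*1000; ox=tipx-(103*c-33*s)
    e=[(proj(i,pl(t,ox,oz,(Y@((A+B)/2-g)[:2])*1000,g,-22.4,l))-(318,188))*6 for l in((-21,18,6),(-21,-18,6),(21,-8,6),(-95,18,6))]
    print(t,round(ox,1),round(oz,1),np.round(e).tolist())
im=cv2.imread('pics/s5.png',0)
print(im[212:232,378:396])
E
```

```text
74.54835838833687 20.168291432236582
75.10397678397905 -15.701735243158929
width 0.03587432961736235 yaw -21.512572630921397
20 -10.7 -16.8 [[398.0, 387.0], [312.0, 327.0], [252.0, 439.0], [543.0, 218.0]]
22 -8.3 -13.8 [[396.0, 385.0], [311.0, 325.0], [252.0, 439.0], [541.0, 213.0]]
24 -5.8 -11.0 [[395.0, 383.0], [309.0, 323.0], [251.0, 439.0], [538.0, 207.0]]
26 -3.3 -8.2 [[393.0, 382.0], [308.0, 322.0], [250.0, 440.0], [536.0, 203.0]]
28 -0.6 -5.5 [[392.0, 380.0], [306.0, 320.0], [250.0, 440.0], [533.0, 198.0]]
30 2.1 -2.9 [[390.0, 379.0], [304.0, 319.0], [249.0, 440.0], [530.0, 194.0]]
32 5.0 -0.4 [[388.0, 378.0], [302.0, 318.0], [248.0, 440.0], [527.0, 190.0]]
34 7.9 2.0 [[386.0, 378.0], [300.0, 317.0], [247.0, 440.0], [523.0, 187.0]]
36 10.9 4.2 [[384.0, 377.0], [298.0, 316.0], [247.0, 441.0], [519.0, 184.0]]
38 14.0 6.4 [[382.0, 376.0], [296.0, 316.0], [246.0, 441.0], [515.0, 181.0]]
40 17.1 8.5 [[380.0, 376.0], [293.0, 316.0], [245.0, 442.0], [510.0, 179.0]]
[[155 163 117  31  42  41  47  47  49  45  45  50  43  50  48  50  45  45]
 [154 159 115  32  33  38  47  45  45  46  39
[... 680 characters left out ...]
 44  41  46  40  36  44]
 [157 145  87  27  51  95 110 101 104  90  60  43  47  43  44  37  41  45]
 [157 122  54  35  47  45  76 106  96  80  64  53  40  39  46  38  38  43]
 [154 135  76  34  42  45  59  66  72  81  62  44  46  43  45  45  47  41]
 [154 158 146 134  83  43  53  61  72  78  64  40  41  49  44  45  43  37]
 [151 149 129 116 114 107 105 102  65  73  56  43  44  40  45  39  43  33]
 [147 122 111 113 115 115 118 120  90  57  52  46  43  46  43  40  31  61]
 [142 115 106 113 108 116 114 118 103  75  41  40  36  44  32  29  84 140]
 [122 109 112 113 114 113 116 104 101 105  80  36  41  39  39 122 155 151]
 [106 107 114 116 116 112 111 102  93 132 162 114  23  60 127 157 149 145]]
```

```bash
python3 - <<'E'
from h import *
i=r.camera_info('top')
q=np.array([[371.1,268.8],[373,247.8],[376.8,248.2],[374.9,269.2]])
h=[onz(i,*p,.044) for p in q]; print(np.mean(h,0),h[1]-h[0])
go([.62,-.14,.17],-4.6)
E
```

```text
[ 0.55002314 -0.13214534  0.044     ] [ 0.04422895 -0.00372753  0.        ]
shift cm [-17.19 -20.73 -10.76] turn -17.9 t 8.18
```

>>> {"name": "arm_command", "arguments": {"moves": [0,0,-2,0,0,0,-3,0,0,0,-3,0,-1.2,-1.5,-2.7,0,-2,-2.4,0,0,-2,-2.4,0,0,-2,-2.4,0,0,-2,-2.4,0,0,-2,-2.4,0,0,-2,-2.4,0,0,-2,-2.4,0,0,-2,-2.4,0,0]}}

```text
time: 9.18
ee_pos: [0.6203, -0.1415, 0.1688]
eef_rot: [0.195, 0.981, -0.0, -0.0]
ft_force: [0.2, 0.0, -0.9]
width: 0.01
grip_force: 45.0
```

>>> {"name": "arm_command", "arguments": {"moves": [0,0,0,-4.5,0,0,0,-4.5,0,0,0,-4.5,0,0,0,-4.4,0,0,0,0,0,0,0,0]}}

```text
time: 9.68
ee_pos: [0.6199, -0.1401, 0.1689]
eef_rot: [0.042, 0.999, 0.0, -0.0]
ft_force: [0.1, -0.5, -2.7]
width: 0.0098
grip_force: 45.0
```

```bash
python3 - <<'E'
from h import *
go([.62,-.14,.17],-4.6);s,p,M=st();print(p,s['ft_force'])
i,im=snap('wrist','w2.png')
for l in ((-107,43,12),(-107,-43,12),(-24,0,44),(24,0,44),(-105,21,20),(-105,-21,20)): print(l,proj(i,frame([.5517,-.1330,0],-4.6,np.array(l)/1000)).round(1))
E
```

```text
shift cm [-0.    0.01 -0.11] turn -0.2 t 9.68
[ 0.61994857 -0.14006157  0.16885091] [ 0.13275126 -0.45105185 -2.68524776]
(-107, 43, 12) [373.7 -11.3]
(-107, -43, 12) [258.1 -10.9]
(-24, 0, 44) [316.2 105.4]
(24, 0, 44) [316.3 171.8]
(-105, 21, 20) [344.9 -11.8]
(-105, -21, 20) [287.  -11.6]
```

View pics/w2.png

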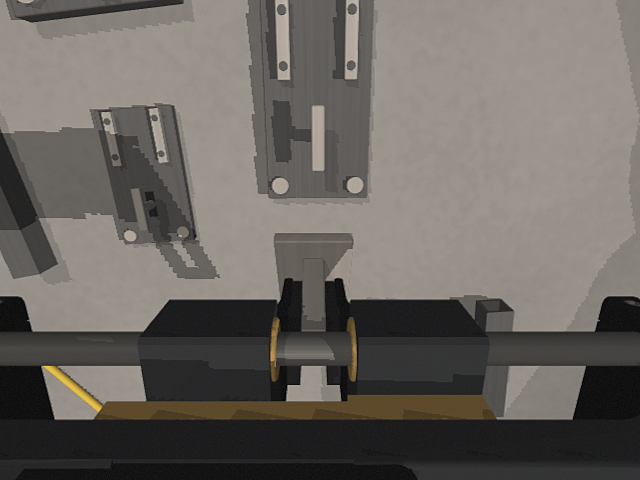

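The wrist view shows the stud head at columns 312–324, rows 105–170. The slab's front edge is near row 197, and the held plate's tail end is at rows 234–241, columns 275–353. I'll work out the jig pose, neck offset and tilt from these.

```bash
python3 - <<'E'
from h import *
im=cv2.imread('pics/w2.png'); i=r.camera_info('wrist'); g=st()[1]+[0,0,.019]
hsv=cv2.cvtColor(im,cv2.COLOR_BGR2HSV);v=hsv[...,2]
print('vals',v[140,318],v[150,340],v[150,345+6],v[197:212:3,318],v[150,390],v[30,351],v[237,313],v[243,300])
m=(v>135).astype(np.uint8); m[:, :262]=0; m[:,366:]=0; m[190:]=0
cs,_=cv2.findContours(m,cv2.RETR_EXTERNAL,cv2.CHAIN_APPROX_NONE)
for c in cs:
    if cv2.contourArea(c)>60:
        R_=cv2.minAreaRect(c); print('ctr',np.round(R_[0],1),np.round(R_[1],1),round(R_[2],1), 'bb',cv2.boundingRect(c))
print('col318 slab front',v[188:206,318])
print('row150 edges',v[150,244:262],v[150,362:380])
for col in(290,340): print('tail col',col,v[228:248,col])
print('tail row238',v[238,270:282],v[238,346:358])
for t in(22,25,28,31,34):
    c,s=np.cos(np.radians(t)),np.sin(np.radians(t));oz=-83+103*s+33*c;ox=75-(103*c-33*s)
    print(t,[proj(i,pl(t,ox,oz,0,g,-4.8,l)).round(1).tolist() for l in((-95,18,0),(-95,-18,0),(-95,18,6),(-84,0,44))])
E
```

```text
vals 177 98 98 [ 90 137 134 157 156] 155 178 99 98
ctr [280.  183.5] [11. 16.] 90.0 bb (272, 178, 17, 12)
ctr [355. 183.] [12. 16.] 90.0 bb (347, 177, 17, 13)
ctr [317.5 137.5] [65. 11.] 90.0 bb (312, 105, 12, 66)
ctr [351.4  39. ] [12.6 78.3] 1.3 bb (345, 0, 14, 79)
ctr [282.2  39.5] [79.3 13. ] 88.6 bb (275, 0, 15, 80)
col318 slab front [ 97  97  97  98  97  98  98  99  98  90 138 138 137 138 135 134 155 157]
row150 edges [153 156 157 156 156 156 155 156 156 156 160 144  97 102 105 106 104 103] [ 97  96  95  95  96  96 114 139 133 141 159 156 157 155 157 155 156 154]
tail col 290 [154 153 154 155 162  94  92  97  99 100 103 101 106 128 118 101 101 103
 102 102]
tail col 340 [153 156 157 157 162  92  93  97  98 102 103 103 107 128 117 102 101 104
 103 104]
tail row238 [155 155 159 144  95  96  99 100  98 100 100 100] [100  99 100  98 100  91 104 150 160 156 156 156]
22 [[351.7, 206.1], [278.4, 206.1], [352.7, 213.3], [315.4, 287.8]]
25 [[352.8, 214.3], [277.4, 214.3], [353.8, 222.4], [315.4, 302.7]]
28 [[353.9, 223.5], [276.4, 223.5], [354.9, 232.6], [315.4, 318.4]]
31 [[355.0, 233.8], [275.4, 233.8], [356.0, 243.8], [315.5, 334.8]]
34 [[356.1, 245.1], [274.5, 245.1], [357.1, 256.2], [315.5, 351.9]]
```

```bash
python3 - <<'E'
from h import *
i=r.camera_info('wrist'); s,p,M=st(); g=p+[0,0,.019]
H=[onz(i,*q,.044) for q in((318,105),(318,171))];hc=(H[0]+H[1])/2
L,Rr=onz(i,255.5,150.5,.012),onz(i,368.3,150.5,.012); mid=(L+Rr)/2
F=onz(i,318,197.5,.012)
bl=[onz(i,u,20,.020) for u in(289.5,345)]; # inner faces of bars
print('head',H,np.linalg.norm(H[1]-H[0]),'centre',hc)
print('slab mid',mid,'width',np.linalg.norm(L-Rr),'front',F,'bars mid',(bl[0]+bl[1])/2,np.linalg.norm(bl[0]-bl[1]))
print('yaw bars',np.degrees(np.arctan2(*((mid-(bl[0]+bl[1])/2)[[1,0]]))), 'tool yaw',np.degrees(np.arctan2(M[1,1],M[0,1]))-90)
# plate lateral: tail centre at fitted tilt
t=30.5;c,s_=np.cos(np.radians(t)),np.sin(np.radians(t));oz=-83+103*s_+33*c;ox=75-(103*c-33*s_)
z=pl(t,ox,oz,0,g,-4.8,(-95,0,0)); q=onz(i,312.8,233,z[2]); print('tail pred',z,'seen',q)
E
```

```text
head [array([ 0.52764461, -0.12970266,  0.044     ]), array([ 0.57518803, -0.13350513,  0.044     ])] 0.04769523446605008 centre [ 0.55141632 -0.1316039   0.044     ]
slab mid [ 0.56185583 -0.13718311  0.012     ] width 0.09452358868283925 front [ 0.6020931  -0.13527032  0.012     ] bars mid [ 0.46743351 -0.12515544  0.02      ] 0.04114664149717044
yaw bars -7.259337114722688 tool yaw -4.7985374790421105
tail pred [ 0.58652942 -0.13719173  0.16886513] seen [ 0.58692045 -0.13832485  0.16886513]
```

```bash
cat >> h.py <<'E'
C=np.array([.551,-.131,0]);JY=-4.5
def j(x,z,y=0): return frame(C,JY,[x/1000,y/1000,z/1000])   # head-centred jig coords, TCP
E
python3 - <<'E'
from h import *
print(j(-34,124)); go(j(-34,124),-4.5)
E
```

```text
[ 0.51710481 -0.12833239  0.124     ]
shift cm [10.35  0.3   4.49] turn -0.3 t 9.73
```

>>> {"name": "arm_command", "arguments": {"moves": [2,0,0,-0.3,2.5,0.1,0,0,2.5,0.1,0,0,2.3,0.1,1,0,1,0,1.7,0,0,0,1.8,0,0,0,0,0,0,0,0,0,0,0,0,0]}}

```text
time: 10.48
ee_pos: [0.5184, -0.1292, 0.1251]
eef_rot: [0.038, 0.999, -0.0, 0.001]
ft_force: [0.4, -1.2, -1.9]
width: 0.0099
grip_force: 45.0
```

```bash
python3 - <<'E'
from h import *
go(j(-34,124),-4.5);go(j(-34,87))
s,p,M=st(); g=p+[0,0,.019];print(p,s['ft_force'])
i,im=snap('scene','s6.png'); u,v=proj(i,C+[0.01,0,.05]).astype(int); print(u,v)
c=im[v-50:v+50,u-65:u+65]; cv2.imwrite('pics/s6c.png',cv2.cvtColor(cv2.resize(c,None,fx=6,fy=6,interpolation=cv2.INTER_CUBIC),cv2.COLOR_RGB2BGR))
E
```

```text
shift cm [0.14 0.08 0.11] turn 0.1 t 10.48
shift cm [0.14 0.08 3.81] t 10.48
[ 0.51840768 -0.12919194  0.12506898] [ 0.4279048  -1.23672589 -1.94124519]
268 223
```

View pics/s6c.png

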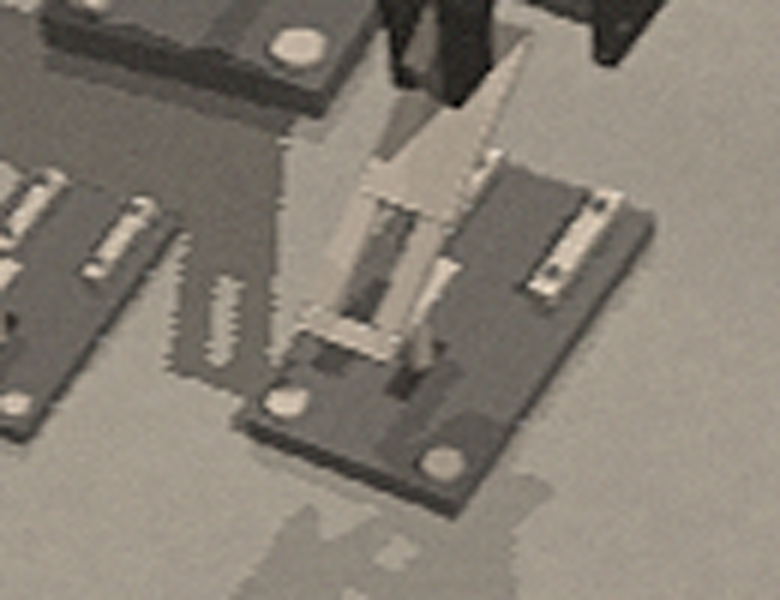

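```bash
python3 - <<'E'
from h import *
i=r.camera_info('scene'); s,p,M=st(); g=p+[0,0,.019]; o=np.array([268-65,223-50])
a=np.radians(JY);X=np.array([np.cos(a),np.sin(a)]);Y=np.array([-X[1],X[0]])
def loc(u,v,z): d=(onz(i,*(o+np.array([u,v])/6),z)-C)[:2]*1000; return np.round([X@d,Y@d],1)
zt=g[2]-.083
print('head -x end',loc(450,261,.044),'slab front corners',loc(457,507,.012),loc(240,413,.012),'pins')
print('tip bottom far/near',loc(297,325,zt),loc(393,360,zt), 'top', loc(302,313,zt+.005),loc(402,345,zt+.005))
print('bar inner/outer ends',loc(545,297,.02),'TCP local',X@(p-C)[:2]*1000,Y@(p-C)[:2]*1000)
for l in((-24,5,44),(-24,-5,44),(24,5,44),(24,-5,44)): print('head corner px',l,((proj(i,frame(C,JY,np.array(l)/1000))-o)*6).round())
E
```

```text
head -x end [-22.6   5.7] slab front corners [53.4 49.2] [ 50.3 -41.4] pins
tip bottom far/near [ 40.9 -17.8] [40.1 20. ] top [ 39.  -16.4] [36.5 21.9]
bar inner/outer ends [-41.3  33.2] TCP local -32.47125118339928 -0.8026190468096713
head corner px (-24, 5, 44) [450. 258.]
head corner px (-24, -5, 44) [426. 249.]
head corner px (24, 5, 44) [383. 347.]
head corner px (24, -5, 44) [358. 338.]
```

```bash
python3 - <<'E'
from h import *
i=r.camera_info('scene'); im=cv2.imread('pics/scene.png'); v=cv2.cvtColor(im,cv2.COLOR_BGR2GRAY)
a=np.radians(JY);X=np.array([np.cos(a),np.sin(a)]);Y=np.array([-X[1],X[0]])
def loc(u,v,z): d=(onz(i,u,v,z)-C)[:2]*1000; return np.round([X@d,Y@d],1)
print('expect head',proj(i,C+[0,0,.044]))
m=(v>118).astype(np.uint8); m[:190]=0;m[262:]=0;m[:,:240]=0;m[:,318:]=0
cs,_=cv2.findContours(m,cv2.RETR_EXTERNAL,cv2.CHAIN_APPROX_NONE)
for c in cs:
    A=cv2.contourArea(c)
    if 15<A<600:
        R_=cv2.minAreaRect(c);b=cv2.boxPoints(R_)
        print(A,np.round(R_[0],1),'c@44',loc(*R_[0],.044),'c@20',loc(*R_[0],.020),[loc(*q,.044).tolist() for q in b])
x,y=262,212
print(v[y:y+28,x:x+26])
E
```

```text
expect head [270.44912125 222.56119365]
[[146 153 122  94  83 102 109  82  80 151 185 183 193 172 132 104  81  89
  100 105 100  97 101 100 101 101]
 [152 125  96  91  93 100  99  79 100 160 197 197 185 148 106  83  90  96
   97  97 100 101 101 103 102  95]
 [128  90  96 100 101  99 101  80  68  77  95 137 131 101  95  74  87 101
   99  97  97  99  98 101 102 101]
 [126  96  90  93  98  99 103  96  93  78  74  90 106  96  90  90  97  98
  102 100 100 100  99  98  98  97]
 [ 94  91  93  93  94  98  99 101 103  94  81  80 100 154 193 168 115  91
   97  97 104 101  99 100 100  97]
 [ 84 100 107 101  99  98  98 101 102  83  78  72 155 186 178 184 193 157
   96 101 103  97  95  98  97  98]
 [ 99 103 101 100  97 103 103 100 103  99  83 152 184 175 176 180 142 102
   96 103 100 100  98  97 102  97]
 [ 98  99 101  86  92 105 107 103  96  92 124 163 174 178 184 155 101  98
  102  99  98  96  98 101 100  98]
 [ 99 108  87  68  71  76  72  89  97 107 151 178 179 181 162 116  96  99
  103 102  98  98  99 100  96 105]
 [103  81  71  68  77  77  65  62  77 159 185 173 181 167 132 100  96  99
   98
[... 1292 characters left out ...]
84  81  94
  100 103 100  98  97 100  96  97]
 [100  99  99 100 101  96  94  80  51  66  89  89  73  73  86  85  84  83
   96 103  99  98 101  96  99 104]
 [102 101 103  96  99 108  88  63  58  54  50  53  75  86  85  86  82  81
   95 101 100  98  98  97  98  98]
 [ 97 100 100 101 103  94  70  62  60  47  47  74  89  88  84  79  82  95
  105 100 100  97  99 100 100 102]
 [104  97 102 103  99  76  58  62  55  43  64  83  83  88  88  85  94 100
  100  96  95 100 101 102 100 101]
 [100  98  98  99  96  77  61  56  46  59  82  86  86  82  86  94  99 103
   98 100  98 102  96  94 100 100]
 [100 100 100 102 103 105  92  66  58  76  88  90  86  89  82  92 100  98
   99 100  96 101  96 102  97 100]]
```

The tilted plate is above the stud with its tip about 40 mm past the head's centre. The head, seen at crop (450,262)–(405,335), lies about 1.5 mm to +y of the plate's line. I'll correct that and descend in short steps.

>>> {"name": "arm_command", "arguments": {"moves": [0,0.15,0.6,0,0,0,0.7,0,0,0,0,0,0,0,0.5,0,0,0,0,0,0,0,0,0]}}

```text
time: 11.03
ee_pos: [0.5175, -0.1276, 0.1058]
eef_rot: [0.038, 0.999, -0.0, -0.0]
ft_force: [-0.3, 0.3, -1.6]
width: 0.0097
grip_force: 45.0
```

>>> {"name": "arm_command", "arguments": {"moves": [0,0,0.4,0,0,0,0.4,0,0,0,0,0,0,0,0,0]}}

```text
time: 11.37
ee_pos: [0.5175, -0.1275, 0.0978]
eef_rot: [0.038, 0.999, 0.0, -0.0]
ft_force: [-1.3, 0.0, -1.5]
width: 0.0095
grip_force: 45.0
```

>>> {"name": "arm_command", "arguments": {"moves": [0,0,0.4,0,0,0,0.4,0,0,0,0.3,0,0,0,0,0,0,0,0,0]}}

```text
time: 11.78
ee_pos: [0.5175, -0.1275, 0.0869]
eef_rot: [0.038, 0.999, 0.0, -0.0]
ft_force: [0.2, 0.1, -2.5]
width: 0.0096
grip_force: 45.0
```

```bash
python3 - <<'E'
from h import *
go(j(-34,87),-4.5)
s,p,M=st(); print(p,s['ft_force'],s['torque'])
snap('scene','s7.png')
E
```

```text
shift cm [ 0.04 -0.08 -0.01] turn 0.2 t 11.78
[ 0.51754377 -0.12753279  0.08685024] [ 0.15248391  0.11929519 -2.50973666] [ 0.00669618  0.04886666 -0.00142988]
```

>>> {"name": "arm_command", "arguments": {"moves": [0.3,0,0,0,0.3,0,0,0,0,0,0,0,0,0,0,0]}}

```text
time: 12.17
ee_pos: [0.5116, -0.1271, 0.0872]
eef_rot: [0.038, 0.999, 0.0, 0.0]
ft_force: [0.9, -0.2, -2.0]
width: 0.0099
grip_force: 45.0
```

>>> {"name": "arm_command", "arguments": {"moves": [0.3,0,0,0,0.3,0,0,0,0,0,0,0,0,0,0,0]}}

```text
time: 12.5
ee_pos: [0.5056, -0.1266, 0.0872]
eef_rot: [0.038, 0.999, 0.0, 0.0]
ft_force: [0.5, -0.9, -1.2]
width: 0.0101
grip_force: 45.0
```

>>> {"name": "arm_command", "arguments": {"moves": [0.3,0,0,0,0.3,0,0,0,0,0,0,0,0,0,0,0]}}

```text
time: 12.83
ee_pos: [0.4996, -0.1262, 0.0872]
eef_rot: [0.038, 0.999, 0.0, 0.0]
ft_force: [-0.4, -0.3, -2.6]
width: 0.0097
grip_force: 45.0
```

>>> {"name": "arm_command", "arguments": {"moves": [0.3,0,0,0,0,0,0,0,0,0,0,0]}}

```text
time: 13.08
ee_pos: [0.4967, -0.126, 0.0871]
eef_rot: [0.038, 0.999, 0.0, 0.0]
ft_force: [-0.2, -0.3, -2.5]
width: 0.0094
grip_force: 45.0
```

>>> {"name": "arm_command", "arguments": {"moves": [0.2,0,0,0,0,0,0,0,0,0,0,0]}}

```text
time: 13.33
ee_pos: [0.4947, -0.1258, 0.0871]
eef_rot: [0.038, 0.999, 0.0, 0.0]
ft_force: [0.0, -0.4, -2.3]
width: 0.0096
grip_force: 45.0
```

>>> {"name": "arm_command", "arguments": {"moves": [0.15,0,0,0,0,0,0,0,0,0,0,0]}}

```text
time: 13.58
ee_pos: [0.4933, -0.1257, 0.0871]
eef_rot: [0.038, 0.999, 0.0, 0.0]
ft_force: [-0.6, 0.1, -2.1]
width: 0.0097
grip_force: 45.0
```

>>> {"name": "arm_command", "arguments": {"moves": [0.15,0,0,0,0,0,0,0,0,0,0,0]}}

```text
time: 13.83
ee_pos: [0.4917, -0.1256, 0.0871]
eef_rot: [0.038, 0.999, 0.0, 0.0]
ft_force: [0.2, -1.0, -2.6]
width: 0.0095
grip_force: 45.0
```

>>> {"name": "arm_command", "arguments": {"moves": [0.15,0,0,0,0,0,0,0,0,0,0,0]}}

```text
time: 14.08
ee_pos: [0.4902, -0.1255, 0.0871]
eef_rot: [0.038, 0.999, 0.0, 0.0]
ft_force: [-0.2, -0.8, -2.3]
width: 0.0097
grip_force: 45.0
```

>>> {"name": "arm_command", "arguments": {"moves": [0.15,0,0,0,0,0,0,0,0,0,0,0]}}

```text
time: 14.33
ee_pos: [0.4887, -0.1253, 0.0871]
eef_rot: [0.038, 0.999, 0.0, 0.0]
ft_force: [0.3, 0.8, -1.6]
width: 0.0095
grip_force: 45.0
```

>>> {"name": "arm_command", "arguments": {"moves": [0.15,0,0,0,0,0,0,0,0,0,0,0]}}

```text
time: 14.58
ee_pos: [0.4878, -0.1252, 0.0873]
eef_rot: [0.038, 0.999, -0.0, 0.001]
ft_force: [4.1, -1.3, -4.6]
width: 0.01
grip_force: 45.0
```

>>> {"name": "arm_command", "arguments": {"moves": [-0.15,0,0,0,0,0,0.4,0,0,0,0.3,0,0,0,0,0,0,0,0,0]}}

```text
time: 15.0
ee_pos: [0.4885, -0.1254, 0.0797]
eef_rot: [0.038, 0.999, 0.0, -0.0]
ft_force: [0.1, 0.2, -2.1]
width: 0.0098
grip_force: 45.0
```

>>> {"name": "arm_command", "arguments": {"moves": [0,0,0.2,0,0,0,0,0,0,0,0,0]}}

```text
time: 15.25
ee_pos: [0.4887, -0.1253, 0.078]
eef_rot: [0.038, 0.999, 0.0, -0.0]
ft_force: [0.7, 0.1, -2.0]
width: 0.0094
grip_force: 45.0
```

>>> {"name": "arm_command", "arguments": {"moves": [0,0,0.2,0,0,0,0,0,0,0,0,0]}}

```text
time: 15.5
ee_pos: [0.4887, -0.1253, 0.076]
eef_rot: [0.038, 0.999, 0.0, -0.0]
ft_force: [0.4, -0.3, -2.4]
width: 0.0095
grip_force: 45.0
```

>>> {"name": "arm_command", "arguments": {"moves": [0,0,0.15,0,0,0,0,0,0,0,0,0]}}

```text
time: 15.75
ee_pos: [0.4889, -0.1254, 0.0748]
eef_rot: [0.038, 0.999, 0.0, 0.0]
ft_force: [-1.4, -1.2, 0.6]
width: 0.0094
grip_force: 45.0
```

>>> {"name": "arm_command", "arguments": {"moves": [0,0,0.15,0,0,0,0,0,0,0,0,0]}}

```text
time: 16.0
ee_pos: [0.4884, -0.1254, 0.0736]
eef_rot: [0.038, 0.999, 0.0, -0.0]
ft_force: [-7.5, 1.7, 9.7]
width: 0.0097
grip_force: 45.0
```

Contact with the slab is at TCP z ≈ 75 mm, as computed. I'll ease the grip so the plate can pivot in the pads, then lower the fin along the arc.

>>> {"name": "arm_command", "arguments": {"moves": [0,0,-0.1,0,0,0,0,0,0,0,0,0,0,0,0,0], "squeeze": 6}}

```text
time: 16.33
ee_pos: [0.4888, -0.1253, 0.0739]
eef_rot: [0.038, 0.999, 0.0, -0.0]
ft_force: [-0.7, 0.3, -2.6]
width: 0.0098
grip_force: 6.0
```

>>> {"name": "arm_command", "arguments": {"moves": [0.43,0,0.4,0,0,0,0,0,0.41,0,0.43,0,0,0,0,0,0,0,0,0]}}

```text
time: 16.75
ee_pos: [0.48, -0.1247, 0.0655]
eef_rot: [0.038, 0.999, 0.0, -0.0]
ft_force: [1.2, 0.0, -2.8]
width: 0.0102
grip_force: 6.0
```

>>> {"name": "arm_command", "arguments": {"moves": [0.39,0,0.45,0,0,0,0,0,0.36,0,0.47,0,0,0,0,0,0,0,0,0]}}

```text
time: 17.17
ee_pos: [0.4728, -0.1242, 0.0564]
eef_rot: [0.038, 0.999, 0.0, -0.0]
ft_force: [2.6, -0.9, -4.3]
width: 0.0101
grip_force: 6.0
```

```bash
python3 - <<'E'
from h import *
s,p,M=st(); print(p,s['ft_force'],s['torque']); i,im=snap('scene','s8.png'); g=p+[0,0,.019]
w=r.camera_info('wrist'); 
W,wim=snap('wrist','w3.png'); v=cv2.cvtColor(cv2.imread('pics/w3.png'),cv2.COLOR_BGR2GRAY)
for col in(295,300,305,320,325,330): print(col,v[150:262:4,col])
for t in(0,5,10,15,20,25,30):
    print(t,[proj(W,pl(t,2.5,-2.4,0,g,JY,l)).round(1).tolist() for l in((-95,18,0),(-95,18,6),(-95,-18,6))])
E
```

```text
[ 0.47281364 -0.1241657   0.0563897 ] [ 2.63461775 -0.90510852 -4.31021501] [-0.04487135 -0.60538662 -0.0160226 ]
295 [147 148 149 148 150 147 147 149 149 150 146 148 146 148 146 147 155 105
  47  96  95  96  85  91 107 107 107 108]
300 [147 147 146 148 147 147 147 148 149 147 147 147 146 146 148 150 156 106
  45  99  97  99  87  87 101 103 104 103]
305 [147 146 146 146 146 145 146 147 148 148 148 148 146 147 150 151 153 106
  49 100  99 100  83  89 102 104 104 105]
320 [147 148 147 147 145 145 147 147 145 146 147 149 149 150 150 148 153 108
  47  97  96  96  87  92 105 106 108 107]
325 [147 147 148 147 145 146 147 148 147 146 147 147 149 150 147 149 149 107
  46  96  95  94  89  87 104 105 105 104]
330 [146 145 147 147 146 146 147 148 145 143 145 147 146 147 148 149 151 106
  47  98  96  97  88  89 105 105 105 104]
0 [[350.6, 247.4], [351.7, 251.4], [278.5, 251.2]]
5 [[351.2, 243.5], [352.3, 248.4], [278.0, 248.2]]
10 [[351.8, 240.0], [353.0, 245.9], [277.5, 245.7]]
15 [[352.5, 237.0], [353.6, 243.8], [276.9, 243.6]]
20 [[353.3, 234.4], [354.4, 242.2], [276.3, 242.0]]
25 [[354.0, 232.4], [355.1, 241.2], [275.6, 241.0]]
30 [[354.9, 230.9], [355.9, 240.7], [274.9, 240.5]]
```

>>> {"name": "arm_command", "arguments": {"moves": [0.2,0,0.49,0,0,0,0,0,0.25,0,0.5,0,0,0,0,0,0,0,0,0]}}

```text
time: 17.68
ee_pos: [0.4681, -0.1237, 0.0464]
eef_rot: [0.038, 0.999, 0.0, -0.0]
ft_force: [2.3, 0.2, -4.1]
width: 0.0095
grip_force: 6.0
```

```bash
cat > q.py <<'E'
from h import *
s,p,M=st(); print(p,s['ft_force'],s['torque']); g=p+[0,0,.019]
W,wim=snap('wrist','w_%d.png'%int(s['time']*100)); v=cv2.cvtColor(wim,cv2.COLOR_RGB2GRAY)
print(v[214:270,300:306].mean(1).round().astype(int).tolist(),'rows 214..');print(v[214:270,322:328].mean(1).round().astype(int).tolist())
for t in(0,4,8,12,16): print(t,[proj(W,pl(t,2.5,-2.4,0,g,JY,l)).round(1)[1] for l in((-95,18,0),(-95,18,6))],end=' ')
print('slab rear edge',proj(W,frame(C,JY,[-.104,0,.012])).round(1), 'tip z if t=0', g[2]-.033)
E
python3 q.py
```

```text
[ 0.46813142 -0.12374951  0.04639472] [ 2.30426269  0.24447845 -4.052927  ] [-0.02614789 -0.34669688 -0.00744668]
[147, 148, 148, 149, 149, 150, 150, 151, 150, 150, 149, 150, 150, 157, 105, 98, 104, 93, 51, 44, 46, 48, 44, 61, 66, 65, 83, 83, 84, 83, 84, 109, 109, 107, 106, 106, 107, 107, 107, 107, 107, 106, 107, 106, 108, 107, 107, 108, 107, 108, 107, 107, 102, 98, 96, 96] rows 214..
[149, 150, 149, 149, 149, 148, 149, 149, 149, 148, 149, 150, 150, 157, 108, 99, 104, 94, 49, 44, 47, 47, 42, 72, 90, 97, 92, 85, 85, 85, 85, 110, 110, 107, 107, 107, 107, 107, 107, 107, 106, 111, 110, 109, 108, 120, 120, 120, 119, 120, 121, 118, 125, 122, 120, 108]
0 [np.float64(247.6), np.float64(251.6)] 4 [np.float64(244.5), np.float64(249.2)] 8 [np.float64(241.6), np.float64(247.1)] 12 [np.float64(239.0), np.float64(245.2)] 16 [np.float64(236.6), np.float64(243.7)] slab rear edge [313.7 236.4] tip z if t=0 0.032394720115715425
```

>>> {"name": "arm_command", "arguments": {"moves": [0.2,0,0.5,0,0,0,0,0,0.2,0,0.5,0,0,0,0,0,0,0,0,0]}}

```text
time: 18.15
ee_pos: [0.4642, -0.1235, 0.0364]
eef_rot: [0.038, 0.999, 0.0, -0.0]
ft_force: [1.7, -0.3, -3.4]
width: 0.0099
grip_force: 6.0
```

```bash
python3 q.py
```

```text
[ 0.46423753 -0.12346049  0.03642553] [ 1.72970589 -0.28958739 -3.44683157] [-0.02674591 -0.33082023 -0.0204363 ]
[146, 145, 145, 145, 144, 144, 144, 144, 146, 146, 148, 146, 121, 117, 120, 119, 120, 120, 121, 121, 120, 122, 112, 112, 113, 101, 100, 100, 104, 76, 77, 78, 76, 99, 108, 110, 109, 109, 108, 109, 109, 108, 109, 109, 108, 109, 108, 109, 109, 109, 109, 108, 109, 109, 108, 100] rows 214..
[146, 146, 146, 147, 148, 147, 148, 148, 148, 148, 149, 148, 148, 148, 148, 148, 148, 148, 148, 148, 148, 148, 148, 149, 150, 156, 104, 98, 104, 76, 79, 80, 75, 115, 134, 132, 130, 131, 130, 130, 130, 130, 130, 130, 129, 140, 140, 139, 139, 140, 139, 138, 140, 139, 139, 134]
0 [np.float64(247.6), np.float64(251.5)] 4 [np.float64(244.4), np.float64(249.1)] 8 [np.float64(241.5), np.float64(247.0)] 12 [np.float64(238.9), np.float64(245.1)] 16 [np.float64(236.6), np.float64(243.6)] slab rear edge [313.7 248.9] tip z if t=0 0.02242553198064101
```

>>> {"name": "arm_command", "arguments": {"moves": [-0.1,0,0.3,0,0,0,0.3,0,0,0,0,0,0,0,0,0]}}

```text
time: 18.53
ee_pos: [0.4651, -0.1236, 0.0304]
eef_rot: [0.038, 0.999, 0.0, -0.0]
ft_force: [0.4, -0.8, -2.5]
width: 0.0101
grip_force: 6.0
```

>>> {"name": "arm_command", "arguments": {"moves": [0,0,0.2,0,0,0,0,0,0,0,0,0]}}

```text
time: 18.78
ee_pos: [0.4654, -0.1236, 0.0286]
eef_rot: [0.038, 0.999, 0.0, -0.0]
ft_force: [-0.7, -0.0, -3.0]
width: 0.0099
grip_force: 6.0
```

>>> {"name": "arm_command", "arguments": {"moves": [0,0,0.15,0,0,0,0,0,0,0,0,0]}}

```text
time: 19.03
ee_pos: [0.4659, -0.1236, 0.0275]
eef_rot: [0.038, 0.999, 0.0, 0.0]
ft_force: [-1.0, 0.4, 4.2]
width: 0.0099
grip_force: 6.0
```

```bash
python3 q.py
```

```text
[ 0.46586176 -0.12360444  0.02754532] [-0.95492568  0.43462489  4.171545  ] [0.06111603 0.16798297 0.05259449]
[146, 146, 144, 144, 145, 144, 144, 143, 144, 146, 146, 145, 145, 146, 146, 147, 148, 148, 149, 156, 104, 98, 100, 100, 100, 100, 100, 100, 100, 100, 102, 96, 75, 74, 77, 103, 108, 109, 110, 108, 110, 109, 109, 109, 110, 109, 109, 109, 110, 110, 109, 109, 109, 109, 110, 110] rows 214..
[145, 145, 146, 145, 146, 147, 147, 147, 148, 148, 148, 148, 148, 148, 148, 147, 147, 148, 147, 148, 150, 128, 126, 127, 127, 128, 128, 132, 102, 99, 102, 96, 77, 74, 77, 135, 152, 159, 159, 159, 149, 148, 148, 148, 148, 148, 149, 149, 148, 148, 149, 148, 149, 150, 140, 140]
0 [np.float64(247.6), np.float64(251.6)] 4 [np.float64(244.5), np.float64(249.2)] 8 [np.float64(241.6), np.float64(247.1)] 12 [np.float64(239.0), np.float64(245.3)] 16 [np.float64(236.7), np.float64(243.7)] slab rear edge [313.8 251.7] tip z if t=0 0.01354532056213762
```

>>> {"name": "arm_command", "arguments": {"moves": [0,0,-0.1,0,0,0,0,0,0,0,0,0,0,0,0,0], "fingers": 35}}

```text
time: 19.42
ee_pos: [0.4654, -0.1236, 0.0281]
eef_rot: [0.038, 0.999, 0.0, -0.0]
ft_force: [-0.3, 0.3, 0.5]
width: 0.0269
grip_force: 0.0
```

```bash
cat >> q.py <<'E'
for t in(0,2,4): print(t,[proj(W,pl(t,0,0,0,g*[1,1,0]+[0,0,.045],JY,l)).round(1).tolist() for l in((-95,18,0),(-95,-18,6))])
E
python3 q.py; python3 - <<'E'
from h import *
snap('scene','s9.png')
E
```

```text
[ 0.46537672 -0.1235716   0.02812948] [-0.31119804  0.34376691  0.51332954] [ 0.0033656  -0.01787799  0.06452683]
[149, 149, 148, 148, 148, 148, 147, 147, 147, 148, 149, 149, 150, 148, 150, 150, 150, 151, 152, 153, 160, 107, 100, 102, 102, 102, 103, 103, 102, 102, 104, 105, 84, 76, 73, 96, 109, 113, 112, 112, 112, 112, 112, 111, 112, 112, 112, 112, 111, 112, 112, 112, 112, 112, 111, 112] rows 214..
[148, 149, 149, 149, 150, 150, 150, 150, 150, 151, 150, 152, 151, 151, 152, 150, 151, 151, 151, 151, 154, 131, 128, 130, 130, 130, 131, 133, 126, 104, 102, 107, 85, 77, 69, 120, 147, 164, 163, 162, 163, 152, 151, 152, 152, 152, 152, 152, 152, 153, 158, 115, 110, 112, 112, 112]
0 [np.float64(247.6), np.float64(251.5)] 4 [np.float64(244.4), np.float64(249.1)] 8 [np.float64(241.5), np.float64(247.0)] 12 [np.float64(238.9), np.float64(245.1)] 16 [np.float64(236.6), np.float64(243.6)] slab rear edge [313.7 252.2] tip z if t=0 0.014129480732782598
0 [[350.8, 243.0], [278.4, 246.7]]
2 [[351.1, 241.4], [278.2, 245.4]]
4 [[351.3, 239.8], [277.9, 244.2]]
```

```bash
python3 - <<'E'
from h import *
W=r.camera_info('wrist'); s,p,M=st()
a=np.radians(JY);X=np.array([np.cos(a),np.sin(a)]);Y=np.array([-X[1],X[0]])
def loc(u,v,z): d=(onz(W,u,v,z)-C)[:2]*1000; return np.round([X@d,Y@d],1)
print('slab rear',loc(303,234.8,.012),'tail bottom',loc(303,246.2,.012),'tail top',loc(303,249.2,.018),'tcp',loc(*proj(W,p),p[2]))
import glob;f=sorted(glob.glob('pics/w_*.png'))[-1];print(f)
v=cv2.imread(f,0)
for row in(243,247,256): print(row,v[row,262:284].tolist(),v[row,340:370].tolist())
print(v[200:262:2,285].tolist());print(v[200:262:2,345].tolist())
print('exp bars',[proj(W,frame(C,JY,np.array(l)/1000)).round(1).tolist() for l in((-101,21,20),(-101,-21,20),(-101,29,20))])
E
```

```text
slab rear [-113.2   -5.4] tail bottom [-107.2   -5.4] tail top [-107.7   -5.3] tcp [-85.9   0.7]
pics/w_1941.png
243 [101, 102, 103, 102, 100, 102, 102, 102, 101, 102, 102, 101, 103, 104, 101, 102, 102, 102, 102, 101, 104, 102] [106, 105, 105, 106, 104, 105, 106, 105, 104, 106, 106, 107, 104, 104, 126, 160, 156, 158, 157, 156, 158, 158, 158, 158, 159, 157, 158, 158, 159, 157]
247 [46, 44, 43, 43, 46, 44, 43, 45, 44, 44, 46, 45, 43, 44, 43, 44, 59, 74, 74, 74, 74, 76] [79, 78, 77, 77, 78, 75, 75, 79, 80, 60, 43, 45, 43, 45, 47, 46, 46, 45, 48, 46, 46, 47, 46, 44, 45, 45, 45, 47, 45, 44]
256 [66, 68, 65, 66, 66, 67, 69, 68, 65, 66, 66, 66, 66, 66, 63, 84, 116, 114, 115, 117, 114, 114] [167, 165, 165, 164, 165, 165, 165, 166, 175, 159, 80, 92, 105, 102, 102, 102, 101, 104, 105, 105, 103, 102, 103, 103, 102, 101, 100, 99, 98, 99]
[100, 100, 100, 101, 100, 102, 100, 101, 121, 98, 97, 97, 97, 98, 102, 102, 100, 101, 101, 101, 103, 104, 103, 82, 72, 108, 112, 112, 112, 112, 111]
[145, 145, 147, 148, 147, 147, 147, 147, 147, 149, 149, 148, 148, 150, 148, 148, 149, 148, 149, 148, 150, 159, 100, 86, 69, 149, 166, 165, 165, 165, 164]
exp bars [[356.6, 263.6], [270.9, 263.3], [372.9, 263.6]]
```

The plate lies flat between the bars: its tail spans columns 278–349, centred on the bars' expected 271–357. The tail is at x ≈ -107 mm, about 4 mm short of neck contact. I'll regrip and pull.

>>> {"name": "arm_command", "arguments": {"moves": [0,0,0,0,0,0,0,0,0,0,0,0,0,0,0,0,0,0,0,0,0,0,0,0,0,0,0,0], "fingers": 0, "squeeze": 40}}

```text
time: 20.1
ee_pos: [0.4655, -0.1236, 0.0282]
eef_rot: [0.038, 0.999, 0.0, 0.0]
ft_force: [-0.0, 0.5, -0.4]
width: 0.0099
grip_force: 40.0
```

>>> {"name": "arm_command", "arguments": {"moves": [0.15,0,0,0,0.1,0,0,0,0,0,0,0,0,0,0,0]}}

```text
time: 20.43
ee_pos: [0.4628, -0.1234, 0.0282]
eef_rot: [0.038, 0.999, 0.0, -0.0]
ft_force: [-0.3, 0.7, -0.3]
width: 0.0099
grip_force: 40.0
```

>>> {"name": "arm_command", "arguments": {"moves": [0.1,0,0,0,0,0,0,0,0,0,0,0]}}

```text
time: 20.68
ee_pos: [0.4622, -0.1233, 0.0282]
eef_rot: [0.038, 0.999, 0.0, 0.0]
ft_force: [2.7, 0.0, -2.7]
width: 0.0098
grip_force: 40.0
```

>>> {"name": "arm_command", "arguments": {"moves": [0.05,0,0.05,0,0.05,0,0,0,0,0,0,0,0,0,0,0], "squeeze": 58}}

```text
time: 21.02
ee_pos: [0.4621, -0.1233, 0.0282]
eef_rot: [0.038, 0.999, -0.0, 0.001]
ft_force: [5.4, 0.2, 0.4]
width: 0.0097
grip_force: 58.0
```

>>> {"name": "arm_command", "arguments": {"moves": [0.05,0,0,0,0,0,0,0,0,0,0,0]}}

```text
time: 21.27
ee_pos: [0.4619, -0.1233, 0.0282]
eef_rot: [0.038, 0.999, -0.0, 0.002]
ft_force: [8.0, -1.5, -2.1]
width: 0.0096
grip_force: 58.0
```

>>> {"name": "arm_command", "arguments": {"moves": [0.04,0,0.05,0,0,0,0,0,0,0,0,0,0,0,0,0,0,0,0,0,0,0,0,0]}}

```text
time: 21.77
ee_pos: [0.462, -0.1233, 0.0282]
eef_rot: [0.038, 0.999, -0.0, 0.002]
ft_force: [5.7, 0.2, 3.6]
width: 0.0096
grip_force: 58.0
```

```bash
python3 q.py | head -4; python3 -c "
from h import *
for l in ((-95,18,0),(-95,18,6)): print(proj(r.camera_info('wrist'),frame(C,JY,np.array([l[0]-16,l[1],l[2]+12])/1000)))"
```

```text
[ 0.46199275 -0.12329922  0.02818696] [5.66560715 0.20762897 3.61817322] [-0.04392265 -1.25648226  0.024751  ]
[146, 147, 145, 145, 146, 145, 146, 145, 145, 145, 144, 144, 144, 144, 143, 144, 145, 145, 147, 152, 103, 96, 99, 100, 100, 100, 101, 101, 102, 100, 101, 104, 76, 73, 72, 98, 106, 110, 109, 109, 109, 110, 109, 110, 109, 109, 109, 109, 110, 110, 109, 109, 109, 110, 109, 109] rows 214..
[143, 144, 144, 144, 146, 145, 146, 145, 146, 145, 145, 147, 146, 146, 147, 147, 148, 148, 148, 150, 136, 135, 134, 135, 134, 135, 136, 127, 127, 127, 128, 134, 81, 72, 68, 124, 152, 161, 159, 158, 158, 158, 158, 158, 158, 158, 158, 158, 159, 149, 148, 148, 148, 148, 148, 150]
0 [np.float64(247.6), np.float64(251.6)] 4 [np.float64(244.4), np.float64(249.2)] 8 [np.float64(241.6), np.float64(247.1)] 12 [np.float64(239.0), np.float64(245.3)] 16 [np.float64(236.6), np.float64(243.7)] slab rear edge [313.7 258.4] tip z if t=0 0.014186958704266145
[349.41993667 245.52436411]
[350.55418008 249.48856453]
```

>>> {"name": "arm_command", "arguments": {"moves": [0.08,0,0,0,0,0,0,0,0,0,0,0,0,0,0,0]}}

```text
time: 22.15
ee_pos: [0.4619, -0.1233, 0.0282]
eef_rot: [0.038, 0.999, -0.0, 0.003]
ft_force: [10.6, -0.9, -1.9]
width: 0.0096
grip_force: 58.0
```

>>> {"name": "arm_command", "arguments": {"moves": [0,0,0,0,0,0,0,0]}}

```text
time: 22.32
ee_pos: [0.4619, -0.1233, 0.0282]
eef_rot: [0.038, 0.999, -0.0, 0.003]
ft_force: [10.7, 0.0, -2.3]
width: 0.0098
grip_force: 58.0
```

>>> {"name": "arm_command", "arguments": {"moves": [0,0,0,0,0,0,0,0,0,0,0,0,0,0,0,0,0,0,0,0,0,0,0,0,0,0,0,0,0,0,0,0,0,0,0,0,0,0,0,0]}}

```text
time: 23.15
ee_pos: [0.4619, -0.1233, 0.0282]
eef_rot: [0.038, 0.999, -0.0, 0.003]
ft_force: [10.2, -1.4, -1.0]
width: 0.0095
grip_force: 58.0
```

```bash
python3 q.py | head -3; python3 -c "
from h import *
v=cv2.imread(sorted(__import__('glob').glob('pics/w_*.png'))[-1],0)
print([v[240:256,c].tolist() for c in(284,344)])"
```

```text
[ 0.46188976 -0.12332691  0.02819941] [10.16324506 -1.39408474 -1.0461789 ] [-0.15573508 -2.0407029  -0.0188729 ]
[147, 146, 146, 145, 145, 146, 146, 145, 146, 145, 144, 145, 144, 143, 144, 144, 146, 146, 147, 153, 102, 96, 100, 100, 100, 100, 100, 101, 101, 100, 101, 104, 75, 75, 72, 98, 107, 109, 109, 109, 109, 109, 109, 109, 109, 109, 109, 109, 109, 109, 109, 109, 109, 109, 110, 109] rows 214..
[144, 144, 144, 144, 145, 146, 146, 146, 145, 146, 145, 147, 147, 146, 147, 147, 147, 148, 148, 150, 136, 134, 135, 135, 135, 135, 136, 128, 126, 127, 128, 135, 81, 73, 67, 124, 152, 161, 158, 158, 158, 158, 158, 158, 158, 158, 158, 158, 160, 148, 148, 148, 148, 148, 149, 149]
[[101, 99, 101, 99, 99, 103, 72, 72, 73, 97, 106, 110, 110, 108, 111, 108], [144, 145, 144, 145, 147, 157, 83, 69, 67, 124, 148, 163, 161, 161, 161, 160]]
```

>>> {"name": "arm_command", "arguments": {"moves": [-0.1,0,-0.05,0,-0.1,0,0,0,0,0,0,0,0,0,0,0]}}

```text
time: 23.53
ee_pos: [0.462, -0.1233, 0.0282]
eef_rot: [0.038, 0.999, 0.0, 0.001]
ft_force: [3.8, 0.1, 3.6]
width: 0.0098
grip_force: 58.0
```

>>> {"name": "arm_command", "arguments": {"moves": [0,0,0,0,0,0,0,0,0,0,0,0,0,0,0,0,0,0,0,0,0,0,0,0], "fingers": 45}}

```text
time: 24.03
ee_pos: [0.4609, -0.1232, 0.0275]
eef_rot: [0.038, 0.999, 0.0, -0.0]
ft_force: [-0.3, 0.7, 0.4]
width: 0.0372
grip_force: 0.0
```

>>> {"name": "arm_command", "arguments": {"moves": [0,0,-1,0,0,0,-2,0,0,0,-3,0,0,0,-3,0,0,0,-3,0,0,0,-3,0,0,0,-2,0,0,0,0,0,0,0,0,0]}}

```text
time: 24.78
ee_pos: [0.4618, -0.1234, 0.1992]
eef_rot: [0.038, 0.999, 0.0, 0.001]
ft_force: [0.2, -0.8, -0.0]
width: 0.0388
grip_force: 0.0
```

```bash
python3 - <<'E'
from h import *
s,p,M=st();print(p,s['ft_force'],s['time'])
i,im=snap('scene','s10.png');W,wi=snap('wrist','w10.png');v=cv2.cvtColor(wi,cv2.COLOR_RGB2GRAY)
Q=lambda cam,l,ox=-16:proj(cam,frame(C,JY,np.array([l[0]+ox,l[1],l[2]+12])/1000)).round(1).tolist()
print('wrist tail exp',Q(W,(-95,18,6)),Q(W,(-95,-18,6)),'fin',Q(W,(-84,0,44)))
u,w=map(int,Q(W,(-95,0,6))); print([v[w-14:w+14,c].tolist() for c in(u-12,u+12)]); print(v[w+6,u-35:u+36].tolist())
print('scene tip exp',[Q(i,l) for l in((31,18,6),(31,-18,6),(31,18,0))])
g=cv2.cvtColor(im,cv2.COLOR_RGB2GRAY); a,b=map(int,Q(i,(31,0,6))); print(g[b-12:b+12,a-14:a+14])
E
```

```text
[ 0.46180841 -0.12344855  0.19920961] [ 0.24157721 -0.80347649 -0.0136898 ] 24.7833
wrist tail exp [333.0, 189.8] [294.2, 189.7] fin [313.6, 210.8]
[[146, 146, 146, 145, 145, 144, 144, 144, 152, 100, 94, 96, 99, 99, 70, 132, 169, 166, 165, 163, 164, 165, 165, 166, 171, 113, 107, 111], [141, 144, 143, 142, 144, 143, 142, 142, 143, 142, 144, 144, 145, 151, 88, 130, 169, 168, 165, 165, 165, 165, 166, 166, 165, 167, 167, 167]]
[45, 45, 44, 44, 47, 46, 45, 46, 46, 45, 47, 45, 43, 45, 44, 39, 94, 158, 167, 160, 158, 160, 162, 164, 165, 166, 165, 160, 157, 158, 159, 160, 159, 161, 162, 163, 164, 164, 165, 162, 161, 161, 158, 160, 161, 158, 161, 165, 165, 165, 159, 159, 161, 168, 146, 30, 37, 39, 45, 46, 45, 47, 45, 45, 46, 46, 44, 42, 43, 44, 42]
scene tip exp [[275.1, 238.2], [260.6, 232.6], [275.3, 240.0]]
[[149 158 131 100 102  99 105 110  92  74  77  77  81  83  75  61 118 167
  182 186 193 157 118 107  99 108 105 107]
 [151 124  94 104  93  99 113  90  77  78  74  76  79  77  72  97 162 188
  184 187 169 132 110  96  94 105 101  86]
 [159 134  99  95 115 113  97  77  80  78  77  75  76
[... 1821 characters left out ...]
127  97 104 103 109 105 102 103 104 105 110 110 100 107 107 106  97  86
   89  87  92  90  86  89  93 102  98 106]
 [105 105 111 105 108 105 104 107 102 106 105 104 104 102 106 109  93  94
   87  86  88  91  99 106 106 103 106 103]
 [102 106 107 103 108  99 104 103 109 107 103 109  99 102 105  95  88  93
   92  89  87  98 100 102 107 102 104 103]
 [106 107 107 106 108 102 102 104 109 104 101 103 105 104 104  87  91  89
   87  89  90  98  97 108 102 104 104 101]
 [114 111 107 110 107 100 105 107 110 100 107 105 105 110  97  90  92  85
   84 101 109 102 100 102 104 107 103 111]
 [ 93 116 113 110 110 100 103 105 107 106 102 105 104 100  89  88  89  89
   98 102 104 103  98  99  93 101 103 102]]
```

The wrist view puts the tail at row 189.5, columns 294–333, as predicted for a flat, drawn-back plate. The scene view shows the end bar against the neck under the head. I'm handing it in.

```bash
python3 -c "
from bench import r
print(r.close_job())"
```

```text
the job is handed in; nothing more can be done
None
```

The latch plate is hooked on the stud, lies flat between the guide bars, and was pulled at about 10 N for about a second, then released drawn back. I handed the job in at about 25 s; no verdict was shown.

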